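# Sort the feed rollers back into their own cradles

### The arm

A 6-joint arm with a two-finger parallel gripper is mounted at the origin on the work surface. World frame = base frame: x ahead of the robot, y to its left, z up, the work surface at z = 0. Lengths are in m, angles in rad, forces in N, time in s.
With the tool pointing down it reaches from about 0.225 to 0.875 m from the base axis. Payload 3.4 kg.
Tool frame: the origin (TCP) lies at the very end of the fingers, on their centre line; the grasp point (between the pads) lies behind it (manip.grasp_offset is the z of the grasp point in the tool frame, in m); z points along the fingers, y is the line along which they close (so a half turn about z gives the same grasp; the last joint's range is limited). The gripper opens to 85 mm and grips with 20 to 120 N. Pads are 22 mm wide; open, the fingers measure 114 mm over their backs; the gripper's body (76 mm by 85 mm) begins 54 mm behind the grasp point. The pads swing forward as they close: fully open they stand 13 mm farther back than shut.
Start: joints at [-1.313, 0.276, 1.505, -0, 1.361, -0.121], TCP at [0.213, -0.534, 0.201] pointing down, gripper open.
Joint ranges: [-2.89, 2.89], [-0.75, 2.08], [0.22, 2.7], [-1.18, 4.32], [0.11, 2.71], [-2.7, 2.7]. Speed limits (rad/s): [2.57, 2.57, 3.14, 3.14, 3.14, 3.14].

### API

Orientations are given as a unit quaternion [w, x, y, z].
In Python, from rig import manip gives the robot as it stands.
- The arm moves only by the shell command python3 -m pendant 'ROWS' [FORCE]. ROWS is JSON, a list of rows, each an object of numbers: "dx", "dy", "dz": the shift along the tool's x, y, z in m; "rx", "ry", "rz": the turn, a rotation vector about the tool's x, y, z in degrees; "hand": the finger opening in m, from 0 to 0.0854. In form: [{"dx": .., "dy": .., "dz": .., "rx": .., "ry": .., "rz": .., "hand": ..}, ...]. A call has 1 to 12 rows; each row shifts and turns the commanded pose from where the row before left it, along the tool's axes as they then stand; what a row does not reach is not made up. A row lasts 1/12 s, in which the tool goes at most 41.7 mm and 7.16 degrees, less where a joint would pass 70% of its speed; a pose out of reach is approached as far as the arm can. A call is refused whole if a number of a shift passes 0.0417 or a number of a turn 7.16, either way. A call with a gripper value outside its range is refused whole. The fingers move at their own pace and stop on an object; FORCE is the grip in N (left out, the last holds). Time passes only in rows, so rows that do not move let the fingers close. It gives the time, the measured TCP pose, the force, the opening and the grip force at its end, in the units of the state.
- manip.get_state(): the state, without advancing time (a new reading comes with each control period).
- manip.get_image(name): name is "scene" or "top" or "wrist"; returns a dict with "frame" (480x640x3 uint8, red, green, blue), "fx", "fy", "cx", "cy" (pixels), "distortion" ([k1, k2, p1, p2, k3] as OpenCV has them; the pictures are not rectified), "position" and "attitude" of the camera in the world; the wrist camera has in their place "mount" (4x4, takes a point from camera to tool coordinates, whose origin is the TCP and whose axes are the flange's). Camera axes: x right, y up, looking along -z (the intrinsics and any distortion apply to the point x, -y, -z); pixel columns grow to the right and rows downward; lengths in m; the calibration is good to about 2 mm. A picture is of the moment at which its call begins: read the wrist's pose just before it. There is no depth.
- manip.sign_off(): hands the job in; it is judged then, once.
The state is a dict: "clock": time; "qpos": joint angles; "qd": joint speeds; "effort": joint torques, N m; "position": TCP position; "ee_rot": TCP orientation; "contact_force": force on the tool from outside, world axes, zero at the start; "moment": the same for the moment, N m; "width": finger opening in m; "gripper_force": force on a finger pad.
Only numpy, scipy, OpenCV 4.12 (cv2) and the standard library are available. Lean on these libraries where they do the work, as an engineer would, in place of code of your own. Each camera call takes 0.05 s, during which the arm holds its last target. There are 200 camera calls.

### The job

The three colour-coded feed rollers on the electronics bench were put back in each other's cradles: move each one to the cradle of its own colour, spindle dropped into both slots until both ends rest on the bottom, and leave the black spare cradle empty. You may park a roller in the black cradle on the way; do not drop a roller or lay one down on the bench or a base plate, and leave the parts bin, jar and multimeter where they are.

Things in the scene. Friction and masses are not known exactly. Their poses are not given: they have to be found in the camera images.
- roller_blue: loose blue feed roller: rigid blue cylinder, diameter 50, 34 mm long, on a fixed 8 mm steel spindle 88 mm long over all (27 mm out at each side); 0.15-0.31 kg. Origin at its centre, y axis along the spindle (x, z turn as it rolls; ends alike). Starts seated level in the yellow cradle, centre 55 mm above the bench.
- roller_yellow: loose yellow feed roller: rigid yellow cylinder, diameter 50, 34 mm long, on a fixed 8 mm steel spindle 88 mm long over all (27 mm out at each side); 0.15-0.31 kg. Origin at its centre, y axis along the spindle (x, z turn as it rolls; ends alike). Starts seated level in the green cradle, centre 55 mm above the bench.
- roller_green: loose green feed roller: rigid green cylinder, diameter 50, 34 mm long, on a fixed 8 mm steel spindle 88 mm long over all (27 mm out at each side); 0.15-0.31 kg. Origin at its centre, y axis along the spindle (x, z turn as it rolls; ends alike). Starts seated level in the blue cradle, centre 55 mm above the bench.
- cradle_blue: blue cradle, fixed; base 84 (x) x 108 (y) x 6 mm, origin under its centre at bench height. Two 6 mm cheeks, inner faces at y = +-26 mm, 37 mm wide in x, 75 high, each with an open slot at x = 0: 11 wide, bottom 51 mm up, flared from 61 up to a 35 mm mouth. Seated, the spindle lies along y, centre 55 mm up, 9 mm end play each way; open to fingers at +-x. Starts occupied.
- cradle_yellow: yellow cradle, fixed; base 84 (x) x 108 (y) x 6 mm, origin under its centre at bench height. Two 6 mm cheeks, inner faces at y = +-26 mm, 37 mm wide in x, 75 high, each with an open slot at x = 0: 11 wide, bottom 51 mm up, flared from 61 up to a 35 mm mouth. Seated, the spindle lies along y, centre 55 mm up, 9 mm end play each way; open to fingers at +-x. Starts occupied.
- cradle_green: green cradle, fixed; base 84 (x) x 108 (y) x 6 mm, origin under its centre at bench height. Two 6 mm cheeks, inner faces at y = +-26 mm, 37 mm wide in x, 75 high, each with an open slot at x = 0: 11 wide, bottom 51 mm up, flared from 61 up to a 35 mm mouth. Seated, the spindle lies along y, centre 55 mm up, 9 mm end play each way; open to fingers at +-x. Starts occupied.
- cradle_spare: black spare cradle, fixed; base 84 (x) x 108 (y) x 6 mm, origin under its centre at bench height. Two 6 mm cheeks, inner faces at y = +-26 mm, 37 mm wide in x, 75 high, each with an open slot at x = 0: 11 wide, bottom 51 mm up, flared from 61 up to a 35 mm mouth. Seated, the spindle lies along y, centre 55 mm up, 9 mm end play each way; open to fingers at +-x. Starts empty.
- parts_bin: bystander: open orange parts bin, 100 x 130 x 50 mm, empty, loose, origin at the centre of its underside; leave alone
- flux_jar: bystander: amber jar with white cap, 56 mm diameter, 70 mm tall, loose, origin at the centre of its underside; leave alone
- multimeter: bystander: red handheld multimeter lying flat, 90 x 150 mm, about 47 mm high over its dial, loose, origin at the centre of its underside; leave alone
There are look-alikes about, which are no part of the job. Leave any pink look-alike of the cradle_yellow alone.

How it is judged:
By the outcome, as a careful person would: the job done as asked, in the order asked, and still so for the second after the job is handed in, with the robot touching nothing.
It also fails if it takes over 120 s, if anything falls off the work surface, if the arm or the gripper's body presses on something with over 40 N, if the wrist force passes 120 N, or if a joint passes its speed limit or range.

## Working session

There is one attempt and no reset: what is moved stays moved. The work goes in short steps, Python scripts to look and compute and a shell command to move; the robot and the scene stay as the last step left them, time stands still between calls to the robot, and variables do not carry over. Pictures are saved under pics/ and viewed, at most 14 in all, crops included, and the job is handed in when it is done.

```bash
mkdir -p pics; ls; cat > h.py <<'E'
import numpy as np, cv2
from rig import manip
from scipy.spatial.transform import Rotation as R
def rot(a):
    a=np.array(a,float)
    return a if a.shape==(3,3) else R.from_quat(a,scalar_first=True).as_matrix()
def cam(name):
    s=manip.get_state(); im=manip.get_image(name)
    if 'mount' in im:
        T=np.eye(4);T[:3,:3]=rot(s['ee_rot']);T[:3,3]=s['position'];T=T@np.array(im['mount'])
    else:
        T=np.eye(4);T[:3,:3]=rot(im['attitude']);T[:3,3]=im['position']
    im['T']=T; im['K']=np.array([[im['fx'],0,im['cx']],[0,im['fy'],im['cy']],[0,0,1.]]); return im
def save(im,p,f=None): cv2.imwrite(p,(im['frame'] if f is None else f)[...,::-1])
def ray(im,uv):
    u=cv2.undistortPoints(np.array([[uv]],float),im['K'],np.array(im['distortion'],float))[0,0]
    return im['T'][:3,3], im['T'][:3,:3]@np.array([u[0],-u[1],-1.])
def onz(im,uv,z):
    o,d=ray(im,uv); return o+d*(z-o[2])/d[2]
def proj(im,P):
    P=np.atleast_2d(P); q=(P-im['T'][:3,3])@im['T'][:3,:3]; q=q*[1,-1,-1]
    return cv2.projectPoints(q,np.zeros(3),np.zeros(3),im['K'],np.array(im['distortion'],float))[0][:,0]
def tri(rays):
    A=0;b=0
    for o,d in rays:
        d=d/np.linalg.norm(d);M=np.eye(3)-np.outer(d,d);A=A+M;b=b+M@o
    X=np.linalg.solve(A,b); return X,[np.linalg.norm(np.cross(X-o,d/np.linalg.norm(d))) for o,d in rays]
E
python3 - <<'E'
from h import *
for n in('scene','top'):
    im=cam(n);save(im,f'pics/{n}0.png');print(n,im['T'].round(3).tolist(),im['fx'],im['distortion'])
s=manip.get_state();print(s,manip.grasp_offset)
print(manip.get_image('wrist')['mount'])
E
```

```text
pics
scene [[0.729, -0.486, 0.483, 1.014], [0.685, 0.514, -0.516, -0.529], [0.003, 0.707, 0.707, 0.777], [0.0, 0.0, 0.0, 1.0]] 448.4786276847079 [-0.11145645  0.          0.          0.          0.        ]
top [[-0.006, 0.996, -0.09, 0.441], [-1.0, -0.006, 0.0, 0.006], [-0.0, 0.09, 0.996, 1.035], [0.0, 0.0, 0.0, 1.0]] 478.01341973173345 [-0.06605454  0.          0.          0.          0.        ]
{'clock': 0.1, 'qpos': array([-1.31300295e+00,  2.76549739e-01,  1.50600855e+00,  3.48248964e-05,
        1.36072908e+00, -1.21015648e-01]), 'qd': array([ 5.36016382e-04, -1.54268318e-03, -4.32386913e-03, -3.08826992e-04,
       -3.04371393e-04,  3.92987864e-06]), 'effort': array([ 1.50686123e-03, -4.17697978e+01, -2.46406496e+01, -9.85051042e-05,
        5.86952592e-03,  4.96497648e-06]), 'position': array([ 0.21250624, -0.53371971,  0.19981521]), 'ee_rot': array([-8.46539078e-04,  9.82116858e-01,  1.88270443e-01, -4.09177924e-05]), 'contact_force': array([-0.05029163,  0.10078906,  0.31815836]), 'moment': array([1.59827477e-02, 5.27527350e-02, 2.09820711e-05]), 'gripper_force': 0.0, 'width': 0.08588391976357762} -0.0187
[[-5.61687640e-04  9.64078142e-01  2.65618184e-01  6.60869041e-02]
 [ 9.99999273e-01  8.24841852e-04 -8.79174630e-04  6.26399859e-04]
 [-1.06668604e-03  2.65617497e-01 -9.64077905e-01 -1.73567329e-01]
 [ 0.00000000e+00  0.00000000e+00  0.00000000e+00  1.00000000e+00]]
```

View pics/top0.png

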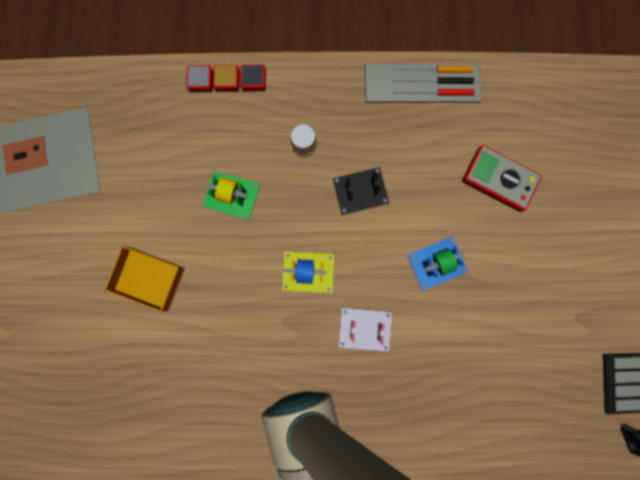

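View pics/scene0.png

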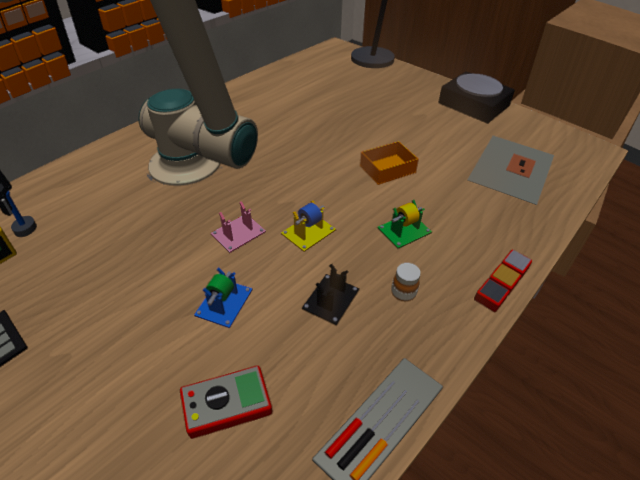

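The top view (up = +x, left = +y) shows the blue roller in the yellow cradle at (307,271), the yellow roller in the green cradle at (230,193), and the green roller in the blue cradle at (440,263). The empty black cradle is at (361,190), and the pink decoy at (365,330). The scene view shows the same layout. Next I'll measure the cradles and rollers in both views.

```bash
cat > m.py <<'E'
from h import *
C={'cy':((22,32),(307,271),(309,230)),'cg':((50,75),(231,194),(405,227)),'cb':((104,120),(438,263),(224,298)),'ck':(None,(361,190),(331,292))}
W={'yellow':(20,34),'green':(45,80),'blue':(100,122)}
def mask(im,hr,c,r=45):
    hsv=cv2.cvtColor(im['frame'],cv2.COLOR_RGB2HSV)
    m=((hsv[...,2]<75)&(hsv[...,1]<120)) if hr is None else ((hsv[...,0]>=hr[0])&(hsv[...,0]<=hr[1])&(hsv[...,1]>150)&(hsv[...,2]>50))
    k=np.zeros(m.shape,np.uint8);cv2.circle(k,c,r,1,-1);return (m&(k>0)).astype(np.uint8)
E
python3 - <<'E'
from m import *
t=cam('top');s=cam('scene')
rows=[]
for n,(hr,ct,cs) in C.items():
    m=mask(t,hr,ct,40);cn=max(cv2.findContours(m,0,1)[0],key=cv2.contourArea)
    P=np.array([onz(t,p[0],.006)[:2] for p in cn]);r=cv2.minAreaRect((P*1000).astype(np.float32))
    b=cv2.boxPoints(r); e=[b[1]-b[0],b[2]-b[1]]; l=max(e,key=np.linalg.norm); yaw=np.degrees(np.arctan2(l[1],l[0]))-90
    print(n,np.round(r[0],1),np.round(r[1],1),'yaw of y-axis rel world y',round((yaw+90)%180-90,1))
# rollers
for col,ct,cs in(('blue',(307,271),(311,215)),('yellow',(228,190),(408,215)),('green',(446,262),(220,287))):
    c=[]
    for im,q in((t,ct),(s,cs)):
        n,l,st,ce=cv2.connectedComponentsWithStats(mask(im,W[col],q,16)); i=1+np.argmax(st[1:,4]);c.append(ce[i]);
    X,e=tri([ray(t,c[0]),ray(s,c[1])]);print(col,np.round(c,1).tolist(),X.round(4),np.round(e,4), np.hypot(*X[:2]).round(3))
f=np.hstack([cv2.resize(t['frame'][150:310,190:480],None,fx=2.75,fy=2.75,interpolation=2)])
save(t,'pics/top1.png',f)
E
```

```text
cy [466.1  39.4] [108.8  85.5] yaw of y-axis rel world y -3.3
cg [635.2 207.2] [102.9  78.9] yaw of y-axis rel world y -16.6
cb [ 483.4 -240.3] [ 79.7 103.6] yaw of y-axis rel world y 22.6
ck [642.3 -76. ] [ 80.4 104.6] yaw of y-axis rel world y 13.8
blue [[304.3, 271.1], [311.6, 210.4]] [0.4682 0.0468 0.0694] [0.0033 0.0033] 0.471
yellow [[224.9, 189.8], [409.3, 212.9]] [0.6374 0.211  0.0588] [0.0024 0.0024] 0.671
green [[446.1, 260.8], [220.9, 283.2]] [ 0.4867 -0.2405  0.0703] [0.003 0.003] 0.543
```

View pics/top1.png

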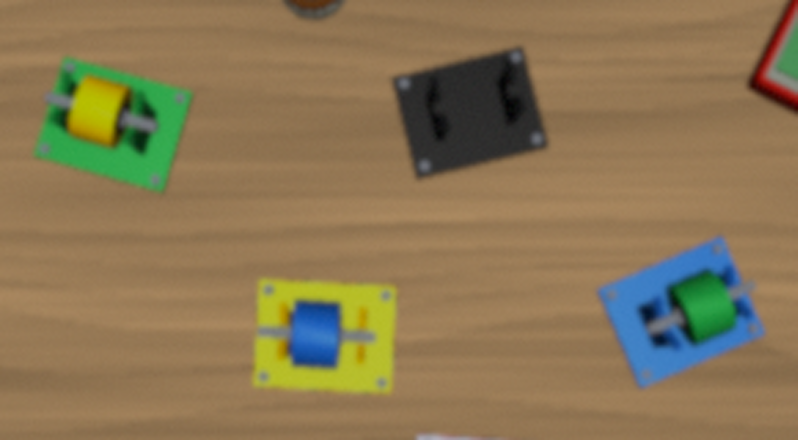

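The enlarged top view confirms the four base plates: green (113,125), black (470,112), yellow (325,335) and blue (682,310). Each roller sits off-centre along its cradle's y axis. Next is a closer wrist view over the yellow cradle, starting with the turn.

```bash
cat > go.py <<'E'
import sys
from h import *
# go.py x y z phi : deltas in tool axes once turned to phi (heading of tool x)
x,y,z,ph=map(float,sys.argv[1:5]);s=manip.get_state();M=rot(s['ee_rot']);p=s['position']
cur=np.degrees(np.arctan2(M[1,0],M[0,0]));dz=-((ph-cur+180)%360-180)
a=np.radians(ph);T=np.array([[np.cos(a),np.sin(a),0],[np.sin(a),-np.cos(a),0],[0,0,-1]]).T
d=T.T@(np.array([x,y,z])-p)
print('t',s['clock'].__round__(2),'p',p.round(4),'phi',cur.round(2),'tilt',np.degrees(np.arccos(-M[2,2])).round(2),'rz',dz.round(2),'d mm',(d*1000).round(1),'F',np.round(s['contact_force'],1),'w',round(s['width'],4),'g',round(s['gripper_force'],1),'q6',s['qpos'][5].round(2))
E
python3 -m pendant '[{"rz":-7.1},{"rz":-7.1},{"rz":-7.1},{"rz":-7.1},{"rz":-7.1},{"rz":-7.1},{"rz":-7.1},{"rz":-7.1},{"rz":-7.1},{"rz":-1.1},{}]'; python3 go.py 0.466 0.039 0.2 86.7
```

```text
t 0.25 p [ 0.2126 -0.534   0.2002] phi 21.71 tilt 0.05 rz -64.99 d mm [5.866e+02 2.200e+02 2.000e-01] F [ 0.7  0.1 -1.1] w 0.0858 g 0.0 q6 -0.12invalid input
```

```bash
python3 -m pendant '[{"rz":-7.1},{"rz":-7.1},{"rz":-7.1},{"rz":-7.1},{"rz":-7.1},{"rz":-7.1},{"rz":-7.1},{"rz":-7.1},{"rz":-7.1},{"rz":-1.1},{"dx":0}]'; python3 go.py 0.466 0.039 0.2 86.7
```

```text
t 0.25 p [ 0.2126 -0.534   0.2002] phi 21.71 tilt 0.05 rz -64.99 d mm [5.866e+02 2.200e+02 2.000e-01] F [ 0.7  0.1 -1.1] w 0.0858 g 0.0 q6 -0.12invalid input
```

Perhaps each row needs every key.

```bash
python3 -m pendant '[{"dx":0,"dy":0,"dz":0,"rx":0,"ry":0,"rz":-7.1,"hand":0.085}]'; python3 -m pendant 2>&1 | head; python3 go.py 0.466 0.039 0.2 86.7
```

```text
clock: 0.33
position: [0.2126, -0.5341, 0.2003]
ee_rot: [-0.0, 0.968, 0.25, -0.0]
contact_force: [0.4, -0.1, -0.2]
width: 0.0852
gripper_force: 0.0
invalid input
t 0.33 p [ 0.2126 -0.5341  0.2003] phi 28.91 tilt 0.03 rz -57.79 d mm [5.867e+02 2.200e+02 3.000e-01] F [ 0.4 -0.1 -0.2] w 0.0852 g 0.0 q6 -0.25
```

```bash
python3 -m pendant '[{"dx":0,"dy":0,"dz":0,"rx":0,"ry":0,"rz":-7.1,"hand":0.085},{"dx":0,"dy":0,"dz":0,"rx":0,"ry":0,"rz":-7.1,"hand":0.085},{"dx":0,"dy":0,"dz":0,"rx":0,"ry":0,"rz":-7.1,"hand":0.085},{"dx":0,"dy":0,"dz":0,"rx":0,"ry":0,"rz":-7.1,"hand":0.085},{"dx":0,"dy":0,"dz":0,"rx":0,"ry":0,"rz":-7.1,"hand":0.085},{"dx":0,"dy":0,"dz":0,"rx":0,"ry":0,"rz":-7.1,"hand":0.085},{"dx":0,"dy":0,"dz":0,"rx":0,"ry":0,"rz":-7.1,"hand":0.085},{"dx":0,"dy":0,"dz":0,"rx":0,"ry":0,"rz":-7.1,"hand":0.085},{"dx":0.03,"dy":0.0115,"dz":0,"rx":0,"ry":0,"rz":-1,"hand":0.085},{"dx":0.035,"dy":0.013,"dz":0,"rx":0,"ry":0,"rz":0,"hand":0.085},{"dx":0.035,"dy":0.013,"dz":0,"rx":0,"ry":0,"rz":0,"hand":0.085},{"dx":0.035,"dy":0.013,"dz":0,"rx":0,"ry":0,"rz":0,"hand":0.085}]'; python3 go.py 0.466 0.039 0.2 86.7
```

```text
clock: 1.33
position: [0.2718, -0.4013, 0.2003]
ee_rot: [-0.0, 0.728, 0.685, 0.0]
contact_force: [-0.5, 0.5, 0.7]
width: 0.0849
gripper_force: 0.0
t 1.33 p [ 0.2718 -0.4013  0.2003] phi 86.53 tilt 0.03 rz -0.17 d mm [4.508e+02 1.685e+02 3.000e-01] F [-0.5  0.5  0.7] w 0.0849 g 0.0 q6 -1.06
```

```bash
python3 -m pendant '[{"dx":0.0375,"dy":0.014,"dz":0,"rx":0,"ry":0,"rz":0,"hand":0.085},{"dx":0.0375,"dy":0.014,"dz":0,"rx":0,"ry":0,"rz":0,"hand":0.085},{"dx":0.0375,"dy":0.014,"dz":0,"rx":0,"ry":0,"rz":0,"hand":0.085},{"dx":0.0375,"dy":0.014,"dz":0,"rx":0,"ry":0,"rz":0,"hand":0.085},{"dx":0.0375,"dy":0.014,"dz":0,"rx":0,"ry":0,"rz":0,"hand":0.085},{"dx":0.0375,"dy":0.014,"dz":0,"rx":0,"ry":0,"rz":0,"hand":0.085},{"dx":0.0375,"dy":0.014,"dz":0,"rx":0,"ry":0,"rz":0,"hand":0.085},{"dx":0.0375,"dy":0.014,"dz":0,"rx":0,"ry":0,"rz":0,"hand":0.085},{"dx":0.0375,"dy":0.014,"dz":0,"rx":0,"ry":0,"rz":0,"hand":0.085},{"dx":0.0375,"dy":0.014,"dz":0,"rx":0,"ry":0,"rz":0,"hand":0.085},{"dx":0.0375,"dy":0.014,"dz":0,"rx":0,"ry":0,"rz":0,"hand":0.085},{"dx":0.0375,"dy":0.014,"dz":0,"rx":0,"ry":0,"rz":0,"hand":0.085}]'; python3 - <<'E'
from h import *
w=cam('wrist');print(w['T'].round(3).tolist(),w['fx'],w['distortion'])
f=w['frame'].copy()
def draw(x,y,yaw):
    a=np.radians(yaw);U=np.array([np.cos(a),np.sin(a)]);V=np.array([-np.sin(a),np.cos(a)])
    for sx in(-42,42):
        for sy in(-54,54):
            q=proj(w,np.r_[np.array([x,y])+U*sx/1e3+V*sy/1e3,.006])[0]
            if abs(q).max()<2000: cv2.circle(f,tuple(map(int,q)),3,(255,0,255),-1)
draw(.4661,.0394,-3.3)
save(w,'pics/w1.png',f); np.save('w1T.npy',w['T']);save(w,'w1raw.png')
E
python3 go.py 0.466 0.039 0.2 86.7
```

```text
clock: 2.33
position: [0.4662, 0.0386, 0.2008]
ee_rot: [0.0, 0.728, 0.686, 0.0]
contact_force: [0.3, -0.9, 0.9]
width: 0.0849
gripper_force: 0.0
[[0.998, 0.057, 0.016, 0.469], [-0.059, 0.962, 0.266, 0.105], [0.0, -0.266, 0.964, 0.374], [0.0, 0.0, 0.0, 1.0]] 355.45540174616895 [-0.07226982  0.          0.          0.          0.        ]
t 2.38 p [0.4696 0.0458 0.2008] phi 86.85 tilt 0.51 rz 0.15 d mm [-7.  -3.2  0.8] F [3.7 6.3 0.5] w 0.0847 g 0.0 q6 -0.0
```

View pics/w1.png

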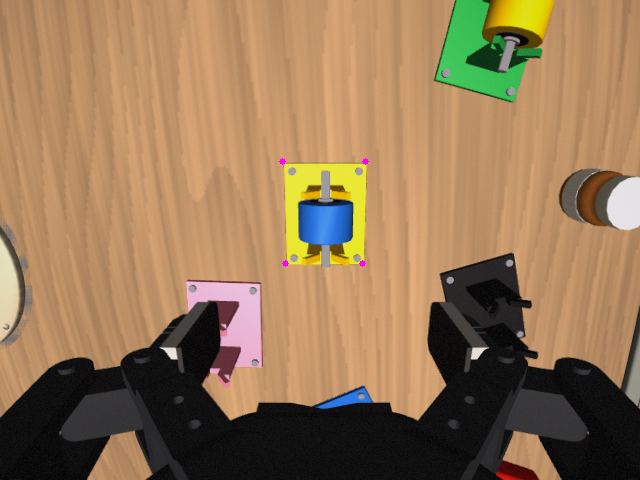

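The wrist view shows the blue roller in the yellow cradle at (325,220), with spindle ends near (325,171) and (325,266). The predicted base corners (magenta) match to a few pixels, but the arm was still settling. I'll remeasure at rest, then again after a shift and some descent.

```bash
cat > wm.py <<'E'
# wm.py base_hue_lo hi roller_hue_lo hi x y : measure base rect and roller blob in wrist picture near world (x,y)
import sys,os,pickle
from m import *
def base(w,hr,xy):
    c=tuple(int(v) for v in proj(w,[*xy,.03])[0]); m=mask(w,hr,c,int(75*.374/max(w['T'][2,3],.2)))
    cn=max(cv2.findContours(cv2.morphologyEx(m,2,np.ones((3,3),np.uint8)),0,1)[0],key=cv2.contourArea)
    P=np.array([onz(w,p[0],.006)[:2] for p in cn]);r=cv2.minAreaRect((P*1000).astype(np.float32))
    b=cv2.boxPoints(r);l=max([b[1]-b[0],b[2]-b[1]],key=np.linalg.norm);yaw=(np.degrees(np.arctan2(l[1],l[0])))%180-90
    return np.array(r[0]),np.array(r[1]),yaw
def blob(w,hr,xy):
    c=tuple(int(v) for v in proj(w,[*xy,.055])[0]); m=mask(w,hr,c,40)
    n,l,st,ce=cv2.connectedComponentsWithStats(m);i=1+np.argmax(st[1:,4])
    r=cv2.minAreaRect(np.argwhere(l==i)[:,::-1].astype(np.float32)); return np.array(r[0]),r[1]
E
python3 - <<'E'
from wm import *
w=cam('wrist')
print(base(w,(22,32),(.466,.039)),blob(w,(100,122),(.466,.046)));s=manip.get_state();print(s['position'],s['qd'].round(3))
pickle.dump(w,open('wA.pkl','wb'))
E
python3 -m pendant '[{"dx":-0.03,"dy":0,"dz":0.02,"rx":0,"ry":0,"rz":0,"hand":0.085},{"dx":-0.03,"dy":0,"dz":0.02,"rx":0,"ry":0,"rz":0,"hand":0.085},{"dx":0,"dy":0,"dz":0,"rx":0,"ry":0,"rz":0,"hand":0.085},{"dx":0,"dy":0,"dz":0,"rx":0,"ry":0,"rz":0,"hand":0.085},{"dx":0,"dy":0,"dz":0,"rx":0,"ry":0,"rz":0,"hand":0.085}]'
python3 - <<'E'
from wm import *
a=pickle.load(open('wA.pkl','rb'));w=cam('wrist')
print(base(w,(22,32),(.466,.039)),blob(w,(100,122),(.466,.046)))
pickle.dump(w,open('wB.pkl','wb'))
print(tri([ray(a,blob(a,(100,122),(.466,.046))[0]),ray(w,blob(w,(100,122),(.466,.046))[0])]))
save(w,'pics/w2.png')
E
python3 go.py 0.466 0.046 0.2 86.7
```

```text
(array([466.8923645 ,  37.64316559]), array([108.68022919,  83.86771393]), np.float32(-3.2478714)) (array([321.5, 231.5]), (43.0, 53.0))
[0.46782155 0.0417366  0.20055461] [-0.083 -0.023  0.038 -0.087  0.029 -0.059]
clock: 2.85
position: [0.4623, -0.0237, 0.1608]
ee_rot: [-0.0, 0.728, 0.685, 0.0]
contact_force: [0.2, 0.4, -0.0]
width: 0.0852
gripper_force: 0.0
(array([466.98553467,  38.01013184]), array([107.38957214,  83.79605865]), np.float32(-3.4927902)) (array([326. , 148.5]), (49.0, 64.0))
(array([0.46737521, 0.04337999, 0.06813132]), [np.float64(5.33724534574763e-05), np.float64(5.3372453457501207e-05)])
t 2.9 p [ 0.4627 -0.0234  0.1612] phi 86.56 tilt 0.06 rz -0.14 d mm [ 69.5  -0.7 -38.8] F [0.1 0.2 0.4] w 0.0848 g 0.0 q6 -0.14
```

View pics/w2.png

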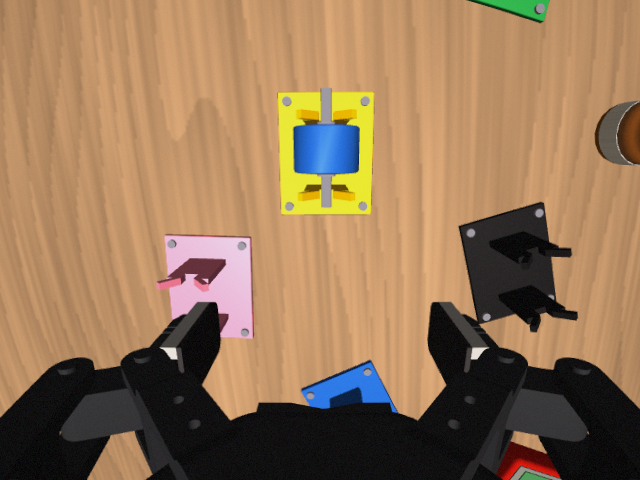

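The second wrist view shows the spindle ends at (326,88) and (326,207) and the roller at (326,148), with the black cradle at (515,265). I'll use the spindle length as a height check.

```bash
python3 - <<'E'
from wm import *
w=pickle.load(open('wB.pkl','rb'))
for z in(.05,.055,.06):
    p=onz(w,(326,88),z+.004 if 0 else z);q=onz(w,(326,207.5),z);print(z,np.linalg.norm(p-q).round(4),((p+q)/2).round(4))
try: print(base(w,None,(.642,-.076)))
except Exception as e: print(e)
E
python3 go.py 0.467 0.045 0.2 86.6
```

```text
0.05 0.0904 [0.4675 0.0425 0.05  ]
0.055 0.0888 [0.4675 0.0425 0.055 ]
0.06 0.0872 [0.4674 0.0425 0.06  ]
(array([642.62762451, -94.70649719]), array([162.0004425, 119.2212677]), np.float32(-7.3015594))
t 2.9 p [ 0.4627 -0.0234  0.1612] phi 86.56 tilt 0.06 rz -0.04 d mm [ 68.6   0.3 -38.8] F [0.1 0.2 0.4] w 0.0848 g 0.0 q6 -0.14
```

```bash
python3 -m pendant '[{"dx":0.0335,"dy":0.001,"dz":0,"rx":0,"ry":0,"rz":0,"hand":0.085},{"dx":0.0335,"dy":0,"dz":0,"rx":0,"ry":0,"rz":0,"hand":0.085},{"dx":0,"dy":0,"dz":0.021,"rx":0,"ry":0,"rz":0,"hand":0.085},{"dx":0,"dy":0,"dz":0.021,"rx":0,"ry":0,"rz":0,"hand":0.085},{"dx":0,"dy":0,"dz":0.021,"rx":0,"ry":0,"rz":0,"hand":0.085},{"dx":0,"dy":0,"dz":0.021,"rx":0,"ry":0,"rz":0,"hand":0.085},{"dx":0,"dy":0,"dz":0.021,"rx":0,"ry":0,"rz":0,"hand":0.085},{"dx":0,"dy":0,"dz":0.021,"rx":0,"ry":0,"rz":0,"hand":0.085},{"dx":0,"dy":0,"dz":0,"rx":0,"ry":0,"rz":0,"hand":0.085},{"dx":0,"dy":0,"dz":0,"rx":0,"ry":0,"rz":0,"hand":0.085},{"dx":0,"dy":0,"dz":0,"rx":0,"ry":0,"rz":0,"hand":0.085}]'; python3 go.py 0.4675 0.043 0.035 86.6; python3 -c "
from h import *
save(cam('wrist'),'pics/w3.png')"
```

```text
clock: 3.82
position: [0.4686, 0.0437, 0.0359]
ee_rot: [0.001, 0.728, 0.686, 0.001]
contact_force: [0.4, -0.1, -0.0]
width: 0.0848
gripper_force: 0.0
t 3.82 p [0.4686 0.0437 0.0359] phi 86.63 tilt 0.15 rz 0.03 d mm [-0.7 -1.1  0.9] F [ 0.4 -0.1 -0. ] w 0.0848 g 0.0 q6 0.0
```

View pics/w3.png

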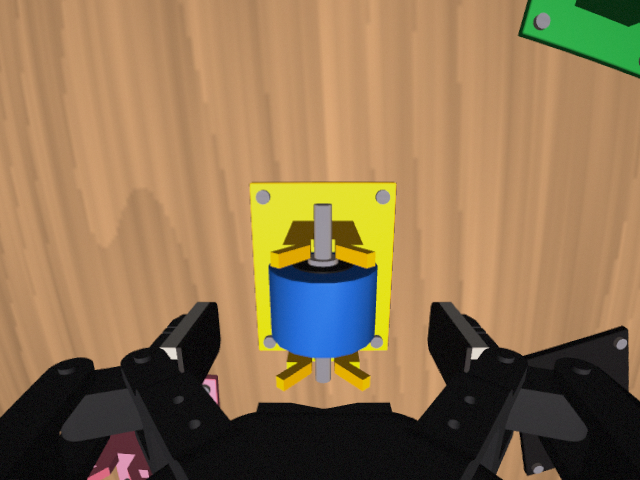

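The open fingers straddle the blue roller: the roller spans x 270–376 and the fingers 218–430, so it is centred. I'll close on it, then lift.

```bash
python3 -m pendant '[{"dx":0,"dy":0,"dz":0,"rx":0,"ry":0,"rz":0,"hand":0.03},{"dx":0,"dy":0,"dz":0,"rx":0,"ry":0,"rz":0,"hand":0.03},{"dx":0,"dy":0,"dz":0,"rx":0,"ry":0,"rz":0,"hand":0.03},{"dx":0,"dy":0,"dz":0,"rx":0,"ry":0,"rz":0,"hand":0.03},{"dx":0,"dy":0,"dz":0,"rx":0,"ry":0,"rz":0,"hand":0.03},{"dx":0,"dy":0,"dz":0,"rx":0,"ry":0,"rz":0,"hand":0.03},{"dx":0,"dy":0,"dz":0,"rx":0,"ry":0,"rz":0,"hand":0.03},{"dx":0,"dy":0,"dz":0,"rx":0,"ry":0,"rz":0,"hand":0.03}]' 50; python3 go.py 0.4675 0.043 0.035 86.6
```

```text
clock: 4.53
position: [0.4676, 0.0434, 0.0355]
ee_rot: [0.0, 0.728, 0.686, 0.0]
contact_force: [-1.5, 0.1, 6.2]
width: 0.0386
gripper_force: 43.4
t 4.53 p [0.4676 0.0434 0.0355] phi 86.6 tilt 0.05 rz -0.0 d mm [-0.4 -0.1  0.5] F [-1.5  0.1  6.2] w 0.0386 g 43.4 q6 0.0
```

Opening is 38.6 mm on a 50 mm roller, so the contact is off the diameter. I need to look.

```bash
python3 -c "
from h import *
w=cam('wrist');s=cam('scene')
a=cv2.resize(w['frame'][180:420,190:460],None,fx=1.6,fy=1.6)
b=cv2.resize(s['frame'][150:270,250:370],None,fx=3.2,fy=3.2,interpolation=2)
save(w,'pics/w4.png',np.hstack([a[:384],b[:384]]))"; python3 go.py 0.4675 0.043 0.035 86.6
```

```text
t 4.63 p [0.4676 0.0434 0.0355] phi 86.6 tilt 0.05 rz -0.0 d mm [-0.4 -0.1  0.5] F [-1.8  0.4  6.5] w 0.0388 g 43.4 q6 0.0
```

View pics/w4.png

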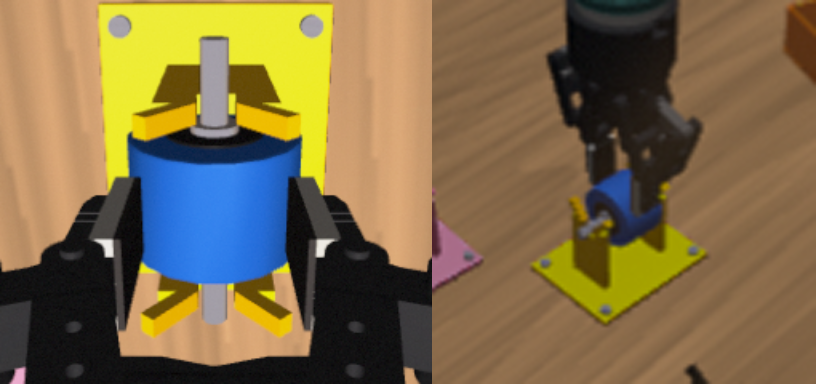

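The picture shows the pads touching only the upper half of the roller: it bulges outside them, and the force on the tool is upward. I'll reopen, go about 16 mm lower and regrip.

```bash
python3 -m pendant '[{"dx":0,"dy":0,"dz":0,"rx":0,"ry":0,"rz":0,"hand":0.085},{"dx":0,"dy":0,"dz":0,"rx":0,"ry":0,"rz":0,"hand":0.085},{"dx":0,"dy":0,"dz":0,"rx":0,"ry":0,"rz":0,"hand":0.085},{"dx":0,"dy":0,"dz":0,"rx":0,"ry":0,"rz":0,"hand":0.085},{"dx":0,"dy":0,"dz":0,"rx":0,"ry":0,"rz":0,"hand":0.085},{"dx":0,"dy":0,"dz":0.008,"rx":0,"ry":0,"rz":0,"hand":0.085},{"dx":0,"dy":0,"dz":0.008,"rx":0,"ry":0,"rz":0,"hand":0.085},{"dx":0,"dy":0,"dz":0,"rx":0,"ry":0,"rz":0,"hand":0.085}]'; python3 -m pendant '[{"dx":0,"dy":0,"dz":0,"rx":0,"ry":0,"rz":0,"hand":0.04},{"dx":0,"dy":0,"dz":0,"rx":0,"ry":0,"rz":0,"hand":0.04},{"dx":0,"dy":0,"dz":0,"rx":0,"ry":0,"rz":0,"hand":0.04},{"dx":0,"dy":0,"dz":0,"rx":0,"ry":0,"rz":0,"hand":0.04},{"dx":0,"dy":0,"dz":0,"rx":0,"ry":0,"rz":0,"hand":0.04},{"dx":0,"dy":0,"dz":0,"rx":0,"ry":0,"rz":0,"hand":0.04}]' 50;python3 go.py 0.4675 0.043 0.035 86.6
```

```text
clock: 5.3
position: [0.4657, 0.0435, 0.0168]
ee_rot: [-0.001, 0.728, 0.686, -0.001]
contact_force: [-1.0, -0.4, -0.3]
width: 0.0847
gripper_force: 0.0
clock: 5.8
position: [0.4678, 0.0434, 0.019]
ee_rot: [0.0, 0.728, 0.686, 0.0]
contact_force: [0.3, 0.1, 2.9]
width: 0.0479
gripper_force: 51.2
t 5.8 p [0.4678 0.0434 0.019 ] phi 86.6 tilt 0.06 rz -0.0 d mm [ -0.4  -0.3 -16. ] F [0.3 0.1 2.9] w 0.0479 g 51.2 q6 0.0
```

```bash
python3 -m pendant '[{"dx":0,"dy":0,"dz":0,"rx":0,"ry":0,"rz":0,"hand":0.065},{"dx":0,"dy":0,"dz":0,"rx":0,"ry":0,"rz":0,"hand":0.065},{"dx":0,"dy":0,"dz":0,"rx":0,"ry":0,"rz":0,"hand":0.065},{"dx":0,"dy":0,"dz":0.002,"rx":0,"ry":0,"rz":0,"hand":0.065},{"dx":0,"dy":0,"dz":0.002,"rx":0,"ry":0,"rz":0,"hand":0.065},{"dx":0,"dy":0,"dz":0.002,"rx":0,"ry":0,"rz":0,"hand":0.065},{"dx":0,"dy":0,"dz":0,"rx":0,"ry":0,"rz":0,"hand":0.065},{"dx":0,"dy":0,"dz":0,"rx":0,"ry":0,"rz":0,"hand":0.04},{"dx":0,"dy":0,"dz":0,"rx":0,"ry":0,"rz":0,"hand":0.04},{"dx":0,"dy":0,"dz":0,"rx":0,"ry":0,"rz":0,"hand":0.04},{"dx":0,"dy":0,"dz":0,"rx":0,"ry":0,"rz":0,"hand":0.04},{"dx":0,"dy":0,"dz":0,"rx":0,"ry":0,"rz":0,"hand":0.04}]' 50;python3 go.py 0.4675 0.043 0.035 86.6;python3 -c "
from h import *
w=cam('wrist');s=cam('scene')
a=cv2.resize(w['frame'][180:420,190:460],None,fx=1.6,fy=1.6)
b=cv2.resize(s['frame'][150:270,250:370],None,fx=3.2,fy=3.2,interpolation=2)
save(w,'pics/w5.png',np.hstack([a[:384],b[:384]]))"
```

```text
clock: 6.8
position: [0.4675, 0.0434, 0.0127]
ee_rot: [0.0, 0.728, 0.686, 0.0]
contact_force: [-1.0, -0.1, 1.9]
width: 0.0483
gripper_force: 51.2
t 6.8 p [0.4675 0.0434 0.0127] phi 86.6 tilt 0.02 rz 0.0 d mm [ -0.4   0.  -22.3] F [-1.  -0.1  1.9] w 0.0483 g 51.2 q6 0.0
```

View pics/w5.png

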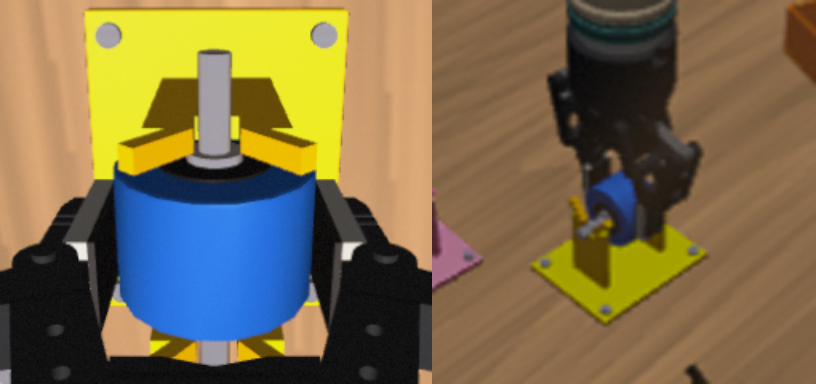

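The roller is now held across its diameter (reading saturates at 48.3 mm), seated and straddled evenly. I'll lift and turn toward the black cradle.

```bash
python3 -m pendant '[{"dx":0,"dy":0,"dz":-0.005,"rx":0,"ry":0,"rz":0,"hand":0.04},{"dx":0,"dy":0,"dz":-0.01,"rx":0,"ry":0,"rz":0,"hand":0.04},{"dx":0,"dy":0,"dz":-0.015,"rx":0,"ry":0,"rz":0,"hand":0.04},{"dx":0,"dy":0,"dz":-0.02,"rx":0,"ry":0,"rz":0,"hand":0.04},{"dx":0,"dy":0,"dz":-0.02,"rx":0,"ry":0,"rz":0,"hand":0.04},{"dx":0,"dy":0,"dz":-0.02,"rx":0,"ry":0,"rz":0,"hand":0.04},{"dx":0,"dy":0,"dz":-0.005,"rx":0,"ry":0,"rz":0,"hand":0.04},{"dx":0,"dy":0,"dz":0,"rx":0,"ry":0,"rz":-5.7,"hand":0.04},{"dx":0,"dy":0,"dz":0,"rx":0,"ry":0,"rz":-5.7,"hand":0.04},{"dx":0,"dy":0,"dz":0,"rx":0,"ry":0,"rz":-5.8,"hand":0.04},{"dx":0,"dy":0,"dz":0,"rx":0,"ry":0,"rz":0,"hand":0.04},{"dx":0,"dy":0,"dz":0,"rx":0,"ry":0,"rz":0,"hand":0.04}]' ;python3 go.py 0.642 -0.076 0.108 103.8; python3 -c "
from h import *
import pickle
w=cam('wrist');t=cam('top');pickle.dump(t,open('t2.pkl','wb'))
f=t['frame']
f=cv2.resize(f[150:310,200:480],None,fx=1.5,fy=1.5,interpolation=2)
save(w,'pics/w6.png',np.hstack([cv2.resize(w['frame'],None,fx=.55,fy=.55),np.zeros((264,8,3),np.uint8),np.vstack([f,np.zeros((24,420,3),np.uint8)])]))"
```

```text
clock: 7.9
position: [0.4667, 0.0435, 0.1069]
ee_rot: [-0.001, 0.618, 0.786, -0.0]
contact_force: [0.4, -0.7, -2.3]
width: 0.0482
gripper_force: 52.6
t 7.9 p [0.4667 0.0435 0.1069] phi 103.66 tilt 0.08 rz -0.14 d mm [-157.8  141.7   -1.1] F [ 0.4 -0.7 -2.3] w 0.0482 g 52.6 q6 -0.29
```

View pics/w6.png

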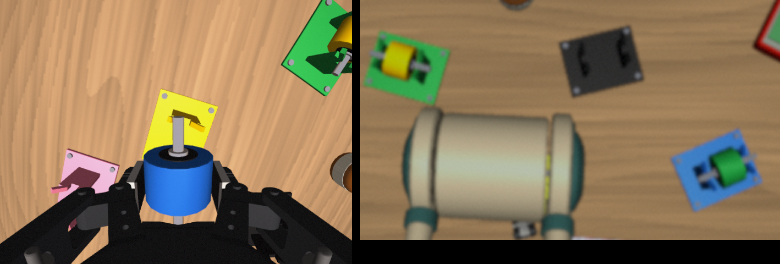

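The blue roller is held level and clear of the yellow cradle. I'll check the cradle centres against the screw heads in the earlier top crop.

```bash
python3 - <<'E'
from h import *
import pickle
t=pickle.load(open('t2.pkl','rb'))
S={'black':[(404,84),(516,57),(424,166),(537,138)],'green':[(69,67),(181,97),(45,148),(155,180)],'blue':[(613,295),(718,248),(645,374),(752,330)],'yellow':[(269,290),(387,296),(263,377),(381,383)]}
for n,p in S.items():
    P=np.array([onz(t,((u+.5)/2.75-.5+190,(v+.5)/2.75-.5+150),.006)[:2] for u,v in p])*1000
    d=P[0]+P[2]-P[1]-P[3]; print(n,P.mean(0).round(1),'yaw',round(np.degrees(np.arctan2(d[1],d[0]))-90,1))
E
```

```text
black [643.4 -76.7] yaw 13.6
green [635.9 207.9] yaw -16.1
blue [ 483.1 -241.2] yaw 22.5
yellow [465.6  39.3] yaw -3.2
```

```bash
python3 -m pendant '[{"dx":-0.01,"dy":0.009,"dz":0,"rx":0,"ry":0,"rz":0,"hand":0.04},{"dx":-0.02,"dy":0.018,"dz":0,"rx":0,"ry":0,"rz":0,"hand":0.04},{"dx":-0.025,"dy":0.0225,"dz":0,"rx":0,"ry":0,"rz":0,"hand":0.04},{"dx":-0.025,"dy":0.0225,"dz":0,"rx":0,"ry":0,"rz":0,"hand":0.04},{"dx":-0.025,"dy":0.0225,"dz":0,"rx":0,"ry":0,"rz":0,"hand":0.04},{"dx":-0.025,"dy":0.0225,"dz":0,"rx":0,"ry":0,"rz":0,"hand":0.04},{"dx":-0.02,"dy":0.0175,"dz":0,"rx":0,"ry":0,"rz":0,"hand":0.04},{"dx":-0.0093,"dy":0.0084,"dz":0,"rx":0,"ry":0,"rz":0,"hand":0.04},{"dx":0,"dy":0,"dz":0,"rx":0,"ry":0,"rz":0,"hand":0.04},{"dx":0,"dy":0,"dz":0,"rx":0,"ry":0,"rz":0,"hand":0.04},{"dx":0,"dy":0,"dz":0,"rx":0,"ry":0,"rz":0,"hand":0.04}]' ;python3 go.py 0.6435 -0.0772 0.013 103.7; python3 -c "
from h import *
w=cam('wrist');save(w,'pics/w7.png')
for x,y in((42,54),(-42,54)):
  a=np.radians(13.7);print(proj(w,[.6435+(x*np.cos(a)-y*np.sin(a))/1e3,-.0772+(x*np.sin(a)+y*np.cos(a))/1e3,.006]).round(0))"
```

```text
clock: 8.92
position: [0.6431, -0.0769, 0.1069]
ee_rot: [-0.001, 0.617, 0.787, -0.0]
contact_force: [-0.4, 0.5, -1.7]
width: 0.048
gripper_force: 52.6
t 8.92 p [ 0.6431 -0.0769  0.1069] phi 103.78 tilt 0.13 rz 0.08 d mm [-0.4  0.3 93.9] F [-0.4  0.5 -1.7] w 0.048 g 52.6 q6 -0.47
[[381. 168.]]
[[270. 168.]]
```

View pics/w7.png

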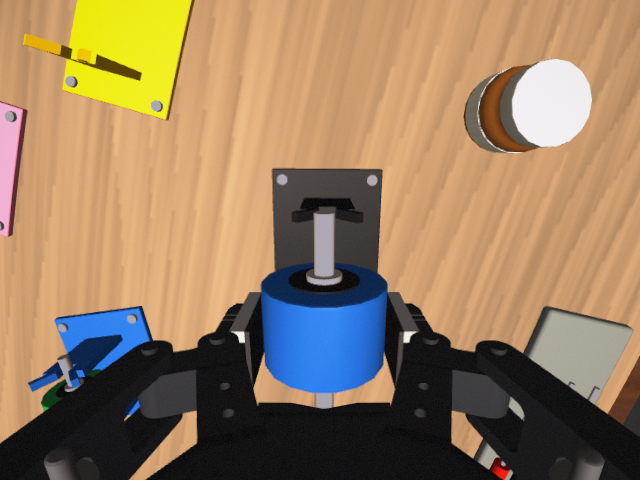

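The black cradle's near corners are at (273,170) and (382,169), against a prediction of (270,168) and (381,168). A shift of +1.5 mm along tool y is needed, then the descent.

```bash
python3 -m pendant '[{"dx":0,"dy":0.0015,"dz":0.01,"rx":0,"ry":0,"rz":0,"hand":0.04},{"dx":0,"dy":0,"dz":0.015,"rx":0,"ry":0,"rz":0,"hand":0.04},{"dx":0,"dy":0,"dz":0.015,"rx":0,"ry":0,"rz":0,"hand":0.04},{"dx":0,"dy":0,"dz":0.01,"rx":0,"ry":0,"rz":0,"hand":0.04},{"dx":0,"dy":0,"dz":0.01,"rx":0,"ry":0,"rz":0,"hand":0.04},{"dx":0,"dy":0,"dz":0.01,"rx":0,"ry":0,"rz":0,"hand":0.04},{"dx":0,"dy":0,"dz":0.005,"rx":0,"ry":0,"rz":0,"hand":0.04},{"dx":0,"dy":0,"dz":0.005,"rx":0,"ry":0,"rz":0,"hand":0.04},{"dx":0,"dy":0,"dz":0.005,"rx":0,"ry":0,"rz":0,"hand":0.04},{"dx":0,"dy":0,"dz":0.004,"rx":0,"ry":0,"rz":0,"hand":0.04},{"dx":0,"dy":0,"dz":0,"rx":0,"ry":0,"rz":0,"hand":0.04},{"dx":0,"dy":0,"dz":0,"rx":0,"ry":0,"rz":0,"hand":0.04}]' ;python3 go.py 0.6435 -0.0772 0.013 103.7
```

```text
clock: 9.97
position: [0.6457, -0.0769, 0.0186]
ee_rot: [0.0, 0.617, 0.787, -0.0]
contact_force: [0.6, -0.1, -2.0]
width: 0.0483
gripper_force: 52.6
t 9.97 p [ 0.6457 -0.0769  0.0186] phi 103.8 tilt 0.01 rz 0.1 d mm [ 0.2 -2.2  5.6] F [ 0.6 -0.1 -2. ] w 0.0483 g 52.6 q6 -0.47
```

```bash
python3 -m pendant '[{"dx":0,"dy":-0.0005,"dz":0.002,"rx":0,"ry":0,"rz":0,"hand":0.04},{"dx":0,"dy":0,"dz":0.002,"rx":0,"ry":0,"rz":0,"hand":0.04},{"dx":0,"dy":0,"dz":0.0015,"rx":0,"ry":0,"rz":0,"hand":0.04},{"dx":0,"dy":0,"dz":0.001,"rx":0,"ry":0,"rz":0,"hand":0.04},{"dx":0,"dy":0,"dz":0,"rx":0,"ry":0,"rz":0,"hand":0.04},{"dx":0,"dy":0,"dz":0,"rx":0,"ry":0,"rz":0,"hand":0.04}]' ;python3 go.py 0.6435 -0.0772 0.013 103.7
```

```text
clock: 10.47
position: [0.6452, -0.077, 0.0127]
ee_rot: [0.0, 0.617, 0.787, 0.0]
contact_force: [-1.5, -0.5, 3.4]
width: 0.0481
gripper_force: 53.2
t 10.47 p [ 0.6452 -0.077   0.0127] phi 103.81 tilt 0.03 rz 0.11 d mm [ 0.2 -1.7 -0.3] F [-1.5 -0.5  3.4] w 0.0481 g 53.2 q6 -0.47
```

Contact came at z = 0.0127, the seated height. I'll release and rise.

```bash
python3 -m pendant '[{"dx":0,"dy":0,"dz":0,"rx":0,"ry":0,"rz":0,"hand":0.085},{"dx":0,"dy":0,"dz":0,"rx":0,"ry":0,"rz":0,"hand":0.085},{"dx":0,"dy":0,"dz":0,"rx":0,"ry":0,"rz":0,"hand":0.085},{"dx":0,"dy":0,"dz":0,"rx":0,"ry":0,"rz":0,"hand":0.085},{"dx":0,"dy":0,"dz":0,"rx":0,"ry":0,"rz":0,"hand":0.085},{"dx":0,"dy":0,"dz":-0.015,"rx":0,"ry":0,"rz":0,"hand":0.085},{"dx":0,"dy":0,"dz":-0.025,"rx":0,"ry":0,"rz":0,"hand":0.085},{"dx":0,"dy":0,"dz":-0.03,"rx":0,"ry":0,"rz":0,"hand":0.085},{"dx":0,"dy":0,"dz":-0.03,"rx":0,"ry":0,"rz":0,"hand":0.085},{"dx":0,"dy":0,"dz":0,"rx":0,"ry":0,"rz":0,"hand":0.085},{"dx":0,"dy":0,"dz":0,"rx":0,"ry":0,"rz":0,"hand":0.085}]' ; python3 -c "
from h import *
w=cam('wrist');save(w,'pics/w8.png',w['frame'][100:480,150:520])"; python3 go.py 0.6375 0.2065 0.118 73.7
```

```text
clock: 11.38
position: [0.6467, -0.0773, 0.1144]
ee_rot: [0.002, 0.617, 0.787, 0.001]
contact_force: [-0.6, 0.2, -1.3]
width: 0.0847
gripper_force: 0.0
t 11.43 p [ 0.6452 -0.0769  0.1125] phi 103.8 tilt 0.06 rz 30.1 d mm [269.9 -86.9  -5.5] F [-0.5 -0.1 -1.1] w 0.0851 g 0.0 q6 -0.47
```

View pics/w8.png

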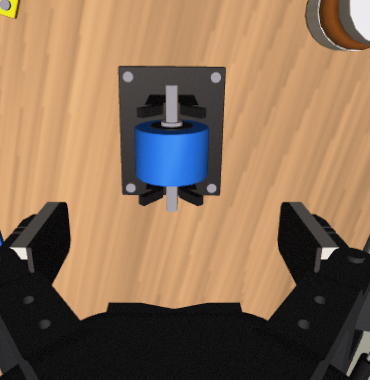

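The blue roller is seated level in the black cradle, with both spindle ends in their slots: (172,88) and (172,207) in the crop. Now to the yellow roller in the green cradle.

```bash
python3 -m pendant '[{"dx":0,"dy":0,"dz":0,"rx":0,"ry":0,"rz":6,"hand":0.085},{"dx":0,"dy":0,"dz":0,"rx":0,"ry":0,"rz":6,"hand":0.085},{"dx":0,"dy":0,"dz":0,"rx":0,"ry":0,"rz":6,"hand":0.085},{"dx":0,"dy":0,"dz":0,"rx":0,"ry":0,"rz":6,"hand":0.085},{"dx":0,"dy":0,"dz":0,"rx":0,"ry":0,"rz":6.1,"hand":0.085},{"dx":0.02,"dy":-0.007,"dz":0,"rx":0,"ry":0,"rz":0,"hand":0.085},{"dx":0.035,"dy":-0.011,"dz":0,"rx":0,"ry":0,"rz":0,"hand":0.085},{"dx":0.035,"dy":-0.011,"dz":0,"rx":0,"ry":0,"rz":0,"hand":0.085},{"dx":0.035,"dy":-0.011,"dz":0,"rx":0,"ry":0,"rz":0,"hand":0.085},{"dx":0.035,"dy":-0.012,"dz":0,"rx":0,"ry":0,"rz":0,"hand":0.085},{"dx":0.03,"dy":-0.01,"dz":0,"rx":0,"ry":0,"rz":0,"hand":0.085}]' >/dev/null;  python3 -m pendant '[{"dx":0.02,"dy":-0.006,"dz":0,"rx":0,"ry":0,"rz":0,"hand":0.085},{"dx":0.01,"dy":-0.004,"dz":0,"rx":0,"ry":0,"rz":0,"hand":0.085},{"dx":0,"dy":0,"dz":0,"rx":0,"ry":0,"rz":0,"hand":0.085},{"dx":0,"dy":0,"dz":0,"rx":0,"ry":0,"rz":0,"hand":0.085},{"dx":0,"dy":0,"dz":0,"rx":0,"ry":0,"rz":0,"hand":0.085}]'; python3 - <<'E'
from wm import *
w=cam('wrist');pickle.dump(w,open('wG.pkl','wb'));save(w,'pics/w9.png')
print(base(w,(50,75),(.637,.2065)))
print(w['cx'],w['cy'])
E
python3 go.py 0.6375 0.2065 0.118 73.7
```

```text
clock: 12.77
position: [0.6375, 0.1528, 0.1113]
ee_rot: [0.0, 0.8, 0.599, -0.001]
contact_force: [0.4, 0.1, 0.0]
width: 0.085
gripper_force: 0.0
(array([636.74438477, 206.30784607]), array([106.6574707 ,  83.09466553]), np.float32(-16.409203))
323.7140180667342 247.7623470349175
t 12.82 p [0.6377 0.1527 0.1116] phi 73.62 tilt 0.08 rz -0.08 d mm [ 51.6 -15.3  -6.4] F [-0.7  0.9 -0.7] w 0.085 g 0.0 q6 0.42
```

View pics/w9.png

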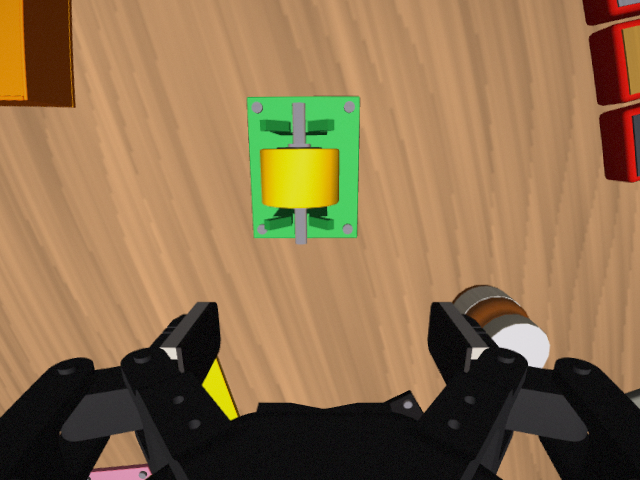

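The green base fits at (0.6367, 0.2063), yaw −16.4°. The spindle ends are at (298,103) and (301,244), and the yellow roller at (300,178).

```bash
python3 - <<'E'
from wm import *
w=pickle.load(open('wG.pkl','rb'))
p=onz(w,(298.5,103),.055);q=onz(w,(301,244),.055);print(np.linalg.norm(p-q).round(4),((p+q)/2).round(4)); d=p-q;print(np.degrees(np.arctan2(d[1],d[0])))
E
python3 go.py 0.6367 0.2063 0.013 73.6
```

```text
0.089 [0.6364 0.2047 0.055 ]
73.72987875750763
t 12.82 p [0.6377 0.1527 0.1116] phi 73.62 tilt 0.08 rz 0.02 d mm [ 51.2 -16.1  98.6] F [-0.7  0.9 -0.7] w 0.085 g 0.0 q6 0.42
```

```bash
python3 -m pendant '[{"dx":0.025,"dy":-0.008,"dz":0,"rx":0,"ry":0,"rz":0,"hand":0.085},{"dx":0.025,"dy":-0.008,"dz":0,"rx":0,"ry":0,"rz":0,"hand":0.085},{"dx":0,"dy":0,"dz":0,"rx":0,"ry":0,"rz":0,"hand":0.085},{"dx":0,"dy":0,"dz":0.015,"rx":0,"ry":0,"rz":0,"hand":0.085},{"dx":0,"dy":0,"dz":0.02,"rx":0,"ry":0,"rz":0,"hand":0.085},{"dx":0,"dy":0,"dz":0.02,"rx":0,"ry":0,"rz":0,"hand":0.085},{"dx":0,"dy":0,"dz":0.02,"rx":0,"ry":0,"rz":0,"hand":0.085},{"dx":0,"dy":0,"dz":0.01,"rx":0,"ry":0,"rz":0,"hand":0.085},{"dx":0,"dy":0,"dz":0.008,"rx":0,"ry":0,"rz":0,"hand":0.085},{"dx":0,"dy":0,"dz":0.003,"rx":0,"ry":0,"rz":0,"hand":0.085},{"dx":0,"dy":0,"dz":0.002,"rx":0,"ry":0,"rz":0,"hand":0.085},{"dx":0,"dy":0,"dz":0,"rx":0,"ry":0,"rz":0,"hand":0.085}]' >/dev/null; python3 go.py 0.6365 0.205 0.013 73.6;  python3 -m pendant '[{"dx":0,"dy":0,"dz":0,"rx":0,"ry":0,"rz":0,"hand":0.04},{"dx":0,"dy":0,"dz":0,"rx":0,"ry":0,"rz":0,"hand":0.04},{"dx":0,"dy":0,"dz":0,"rx":0,"ry":0,"rz":0,"hand":0.04},{"dx":0,"dy":0,"dz":0,"rx":0,"ry":0,"rz":0,"hand":0.04},{"dx":0,"dy":0,"dz":0,"rx":0,"ry":0,"rz":0,"hand":0.04},{"dx":0,"dy":0,"dz":0,"rx":0,"ry":0,"rz":0,"hand":0.04},{"dx":0,"dy":0,"dz":0,"rx":0,"ry":0,"rz":0,"hand":0.04}]' 50 >/dev/null; python3 go.py 0.6365 0.205 0.013 73.6
```

```text
t 13.82 p [0.637  0.2067 0.0146] phi 73.68 tilt 0.06 rz 0.08 d mm [-1.7  0.   1.6] F [ 0.6  0.4 -0.6] w 0.0852 g 0.0 q6 0.49
t 14.4 p [0.6371 0.2071 0.0152] phi 73.71 tilt 0.11 rz 0.11 d mm [-2.2 -0.   2.2] F [-0.6 -1.2  6.4] w 0.0486 g 51.3 q6 0.49
```

```bash
python3 -m pendant '[{"dx":0,"dy":0,"dz":-0.005,"rx":0,"ry":0,"rz":0,"hand":0.04},{"dx":0,"dy":0,"dz":-0.01,"rx":0,"ry":0,"rz":0,"hand":0.04},{"dx":0,"dy":0,"dz":-0.015,"rx":0,"ry":0,"rz":0,"hand":0.04},{"dx":0,"dy":0,"dz":-0.02,"rx":0,"ry":0,"rz":0,"hand":0.04},{"dx":0,"dy":0,"dz":-0.02,"rx":0,"ry":0,"rz":0,"hand":0.04},{"dx":0,"dy":0,"dz":-0.015,"rx":0,"ry":0,"rz":0,"hand":0.04},{"dx":0,"dy":0,"dz":-0.01,"rx":0,"ry":0,"rz":0,"hand":0.04},{"dx":0,"dy":0,"dz":0,"rx":0,"ry":0,"rz":-6.4,"hand":0.04},{"dx":0,"dy":0,"dz":0,"rx":0,"ry":0,"rz":-6.5,"hand":0.04},{"dx":0,"dy":0,"dz":0,"rx":0,"ry":0,"rz":0,"hand":0.04},{"dx":0,"dy":0,"dz":0,"rx":0,"ry":0,"rz":0,"hand":0.04}]' >/dev/null;python3 go.py 0.4672 0.0400 0.11 86.6
```

```text
t 15.32 p [0.6358 0.2068 0.1086] phi 86.44 tilt 0.09 rz -0.16 d mm [-176.5 -158.4   -1.4] F [-0.1 -0.3 -2.6] w 0.0484 g 52.9 q6 0.27
```

```bash
python3 -m pendant '[{"dx":-0.01,"dy":-0.009,"dz":0,"rx":0,"ry":0,"rz":0,"hand":0.04},{"dx":-0.02,"dy":-0.018,"dz":0,"rx":0,"ry":0,"rz":0,"hand":0.04},{"dx":-0.028,"dy":-0.025,"dz":0,"rx":0,"ry":0,"rz":0,"hand":0.04},{"dx":-0.028,"dy":-0.025,"dz":0,"rx":0,"ry":0,"rz":0,"hand":0.04},{"dx":-0.028,"dy":-0.025,"dz":0,"rx":0,"ry":0,"rz":0,"hand":0.04},{"dx":-0.028,"dy":-0.025,"dz":0,"rx":0,"ry":0,"rz":0,"hand":0.04},{"dx":-0.02,"dy":-0.018,"dz":0,"rx":0,"ry":0,"rz":0,"hand":0.04},{"dx":-0.01,"dy":-0.009,"dz":0,"rx":0,"ry":0,"rz":0,"hand":0.04},{"dx":-0.0045,"dy":-0.0044,"dz":0,"rx":0,"ry":0,"rz":0,"hand":0.04},{"dx":0,"dy":0,"dz":0,"rx":0,"ry":0,"rz":0,"hand":0.04},{"dx":0,"dy":0,"dz":0,"rx":0,"ry":0,"rz":0,"hand":0.04},{"dx":0,"dy":0,"dz":0,"rx":0,"ry":0,"rz":0,"hand":0.04}]' >/dev/null;python3 go.py 0.4672 0.0400 0.015 86.6; python3 - <<'E'
from wm import *
w=cam('wrist');save(w,'pics/w10.png',w['frame'][60:430,180:480])
for x,y in((42,54),(-42,54)):
  a=np.radians(-3.4);print((proj(w,[.4671+(x*np.cos(a)-y*np.sin(a))/1e3,.038+(x*np.sin(a)+y*np.cos(a))/1e3,.006])-[180,60]).round(0))
E
```

```text
t 16.32 p [0.4695 0.0408 0.1092] phi 86.61 tilt 0.1 rz 0.01 d mm [-1.  -2.3 94.2] F [-0.8 -0.1 -2.7] w 0.0481 g 53.0 q6 -0.0
[[196. 110.]]
[[ 87. 111.]]
```

View pics/w10.png

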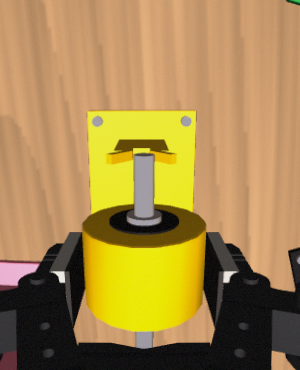

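The yellow base corners are at (88,110) and (197,110) in the crop, within 1 px of prediction. I'll correct by −2 mm in dy and descend.

```bash
python3 -m pendant '[{"dx":-0.001,"dy":-0.002,"dz":0.01,"rx":0,"ry":0,"rz":0,"hand":0.04},{"dx":0,"dy":0,"dz":0.015,"rx":0,"ry":0,"rz":0,"hand":0.04},{"dx":0,"dy":0,"dz":0.015,"rx":0,"ry":0,"rz":0,"hand":0.04},{"dx":0,"dy":0,"dz":0.01,"rx":0,"ry":0,"rz":0,"hand":0.04},{"dx":0,"dy":0,"dz":0.01,"rx":0,"ry":0,"rz":0,"hand":0.04},{"dx":0,"dy":0,"dz":0.01,"rx":0,"ry":0,"rz":0,"hand":0.04},{"dx":0,"dy":0,"dz":0.005,"rx":0,"ry":0,"rz":0,"hand":0.04},{"dx":0,"dy":0,"dz":0.005,"rx":0,"ry":0,"rz":0,"hand":0.04},{"dx":0,"dy":0,"dz":0.005,"rx":0,"ry":0,"rz":0,"hand":0.04},{"dx":0,"dy":0,"dz":0.003,"rx":0,"ry":0,"rz":0,"hand":0.04},{"dx":0,"dy":0,"dz":0,"rx":0,"ry":0,"rz":0,"hand":0.04},{"dx":0,"dy":0,"dz":0,"rx":0,"ry":0,"rz":0,"hand":0.04}]' >/dev/null;python3 go.py 0.4672 0.0400 0.015 86.6
```

```text
t 17.37 p [0.4663 0.0392 0.0212] phi 86.6 tilt 0.05 rz 0.0 d mm [0.8 0.9 6.2] F [ 0.5  0.2 -1.4] w 0.0483 g 52.9 q6 -0.01
```

```bash
python3 -m pendant '[{"dx":0,"dy":0.0008,"dz":0.002,"rx":0,"ry":0,"rz":0,"hand":0.04},{"dx":0,"dy":0,"dz":0.002,"rx":0,"ry":0,"rz":0,"hand":0.04},{"dx":0,"dy":0,"dz":0.0015,"rx":0,"ry":0,"rz":0,"hand":0.04},{"dx":0,"dy":0,"dz":0.0015,"rx":0,"ry":0,"rz":0,"hand":0.04},{"dx":0,"dy":0,"dz":0,"rx":0,"ry":0,"rz":0,"hand":0.04},{"dx":0,"dy":0,"dz":0,"rx":0,"ry":0,"rz":0,"hand":0.04}]' >/dev/null;python3 go.py 0.4672 0.0400 0.015 86.6
```

```text
t 17.87 p [0.4666 0.0391 0.0151] phi 86.6 tilt 0.03 rz 0.0 d mm [0.9 0.6 0.1] F [-2.9  0.8  6.6] w 0.0484 g 54.2 q6 -0.01
```

Contact at the seated height again. I'll release, rise and check.

```bash
python3 -m pendant '[{"dx":0,"dy":0,"dz":0,"rx":0,"ry":0,"rz":0,"hand":0.085},{"dx":0,"dy":0,"dz":0,"rx":0,"ry":0,"rz":0,"hand":0.085},{"dx":0,"dy":0,"dz":0,"rx":0,"ry":0,"rz":0,"hand":0.085},{"dx":0,"dy":0,"dz":0,"rx":0,"ry":0,"rz":0,"hand":0.085},{"dx":0,"dy":0,"dz":0,"rx":0,"ry":0,"rz":0,"hand":0.085},{"dx":0,"dy":0,"dz":-0.015,"rx":0,"ry":0,"rz":0,"hand":0.085},{"dx":0,"dy":0,"dz":-0.025,"rx":0,"ry":0,"rz":0,"hand":0.085},{"dx":0,"dy":0,"dz":-0.03,"rx":0,"ry":0,"rz":0,"hand":0.085},{"dx":0,"dy":0,"dz":-0.03,"rx":0,"ry":0,"rz":0,"hand":0.085},{"dx":0,"dy":0,"dz":0,"rx":0,"ry":0,"rz":0,"hand":0.085},{"dx":0,"dy":0,"dz":0,"rx":0,"ry":0,"rz":0,"hand":0.085}]' >/dev/null; python3 -c "
from h import *
w=cam('wrist');save(w,'w11.png')"; python3 -m pendant '[{"dx":0,"dy":0,"dz":0,"rx":0,"ry":0,"rz":-6.5,"hand":0.085},{"dx":0,"dy":0,"dz":0,"rx":0,"ry":0,"rz":-6.5,"hand":0.085},{"dx":0,"dy":0,"dz":0,"rx":0,"ry":0,"rz":-6.5,"hand":0.085},{"dx":0,"dy":0,"dz":0,"rx":0,"ry":0,"rz":-6.4,"hand":0.085},{"dx":0,"dy":0,"dz":0,"rx":0,"ry":0,"rz":0,"hand":0.085},{"dx":0,"dy":0,"dz":0,"rx":0,"ry":0,"rz":0,"hand":0.085}]' >/dev/null; python3 go.py 0.5 -0.28 0.115 112.5
```

```text
t 19.33 p [0.4654 0.0392 0.1126] phi 112.34 tilt 0.18 rz -0.16 d mm [-308.2  -90.2   -2.4] F [-0.2  0.7  0.2] w 0.0852 g 0.0 q6 -0.45
```

```bash
python3 -m pendant '[{"dx":-0.02,"dy":-0.006,"dz":0,"rx":0,"ry":0,"rz":0,"hand":0.085},{"dx":-0.035,"dy":-0.01,"dz":0,"rx":0,"ry":0,"rz":0,"hand":0.085},{"dx":-0.035,"dy":-0.01,"dz":0,"rx":0,"ry":0,"rz":0,"hand":0.085},{"dx":-0.035,"dy":-0.01,"dz":0,"rx":0,"ry":0,"rz":0,"hand":0.085},{"dx":-0.035,"dy":-0.01,"dz":0,"rx":0,"ry":0,"rz":0,"hand":0.085},{"dx":-0.035,"dy":-0.01,"dz":0,"rx":0,"ry":0,"rz":0,"hand":0.085},{"dx":-0.035,"dy":-0.01,"dz":0,"rx":0,"ry":0,"rz":0,"hand":0.085},{"dx":-0.035,"dy":-0.01,"dz":0,"rx":0,"ry":0,"rz":0,"hand":0.085},{"dx":-0.028,"dy":-0.009,"dz":0,"rx":0,"ry":0,"rz":0,"hand":0.085},{"dx":-0.015,"dy":-0.005,"dz":0,"rx":0,"ry":0,"rz":0,"hand":0.085},{"dx":0,"dy":0,"dz":0,"rx":0,"ry":0,"rz":0,"hand":0.085},{"dx":0,"dy":0,"dz":0,"rx":0,"ry":0,"rz":0,"hand":0.085}]' >/dev/null; python3 - <<'E'
from wm import *
w=cam('wrist');pickle.dump(w,open('wBl.pkl','wb'))
a=cv2.imread('w11.png')[100:460,160:500,::-1]
save(w,'pics/w12.png',np.hstack([w['frame'][60:420,100:540],a]))
print(base(w,(100,122),(.484,-.2415)))
E
python3 go.py 0.484 -0.2415 0.013 112.5
```

```text
(array([ 484.26885986, -241.99620056]), array([ 83.08001709, 106.77661133]), np.float32(22.466965))
t 20.38 p [ 0.5005 -0.2782  0.1134] phi 112.44 tilt 0.17 rz -0.06 d mm [ 40.3  -1.2 100.4] F [-0.4  0.3  0.7] w 0.0847 g 0.0 q6 -1.02
```

View pics/w12.png

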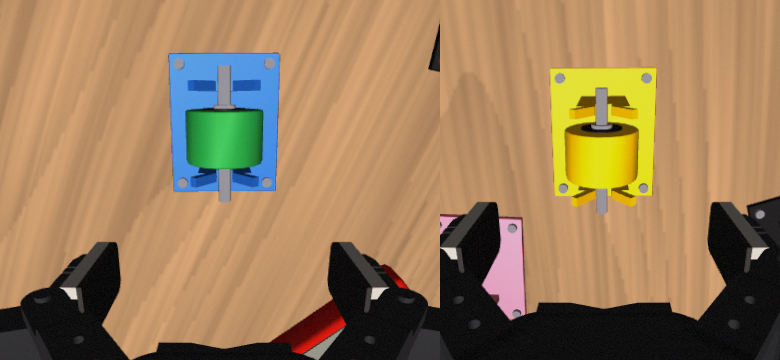

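The yellow roller is seated in the yellow cradle (right). The green roller in the blue cradle has spindle ends at full-frame (324,125) and (324,261).

```bash
python3 - <<'E'
from wm import *
w=pickle.load(open('wBl.pkl','rb'))
p=onz(w,(324,125),.055);q=onz(w,(324.5,261),.055);print(np.linalg.norm(p-q).round(4),((p+q)/2).round(4)); d=p-q;print(np.degrees(np.arctan2(d[1],d[0])))
E
python3 go.py 0.4840 -0.2440 0.014 112.45
```

```text
0.0887 [ 0.4856 -0.2448  0.055 ]
112.54961054712837
t 20.38 p [ 0.5005 -0.2782  0.1134] phi 112.44 tilt 0.17 rz -0.01 d mm [38.  -2.2 99.4] F [-0.4  0.3  0.7] w 0.0847 g 0.0 q6 -1.02
```

```bash
python3 -m pendant '[{"dx":0.018,"dy":-0.001,"dz":0,"rx":0,"ry":0,"rz":0,"hand":0.085},{"dx":0.018,"dy":0,"dz":0,"rx":0,"ry":0,"rz":0,"hand":0.085},{"dx":0,"dy":0,"dz":0,"rx":0,"ry":0,"rz":0,"hand":0.085},{"dx":0,"dy":0,"dz":0.015,"rx":0,"ry":0,"rz":0,"hand":0.085},{"dx":0,"dy":0,"dz":0.02,"rx":0,"ry":0,"rz":0,"hand":0.085},{"dx":0,"dy":0,"dz":0.02,"rx":0,"ry":0,"rz":0,"hand":0.085},{"dx":0,"dy":0,"dz":0.02,"rx":0,"ry":0,"rz":0,"hand":0.085},{"dx":0,"dy":0,"dz":0.01,"rx":0,"ry":0,"rz":0,"hand":0.085},{"dx":0,"dy":0,"dz":0.008,"rx":0,"ry":0,"rz":0,"hand":0.085},{"dx":0,"dy":0,"dz":0.004,"rx":0,"ry":0,"rz":0,"hand":0.085},{"dx":0,"dy":0,"dz":0.002,"rx":0,"ry":0,"rz":0,"hand":0.085},{"dx":0,"dy":0,"dz":0,"rx":0,"ry":0,"rz":0,"hand":0.085}]' >/dev/null; python3 go.py 0.4855 -0.2447 0.013 112.5;  python3 -m pendant '[{"dx":0,"dy":0,"dz":0,"rx":0,"ry":0,"rz":0,"hand":0.04},{"dx":0,"dy":0,"dz":0,"rx":0,"ry":0,"rz":0,"hand":0.04},{"dx":0,"dy":0,"dz":0,"rx":0,"ry":0,"rz":0,"hand":0.04},{"dx":0,"dy":0,"dz":0,"rx":0,"ry":0,"rz":0,"hand":0.04},{"dx":0,"dy":0,"dz":0,"rx":0,"ry":0,"rz":0,"hand":0.04},{"dx":0,"dy":0,"dz":0,"rx":0,"ry":0,"rz":0,"hand":0.04},{"dx":0,"dy":0,"dz":0,"rx":0,"ry":0,"rz":0,"hand":0.04}]' 50 >/dev/null; python3 go.py 0.4855 -0.2447 0.013 112.5
```

```text
t 21.38 p [ 0.487  -0.247   0.0154] phi 112.51 tilt 0.04 rz 0.01 d mm [ 2.7 -0.5  2.4] F [ 0.3  0.9 -0.2] w 0.0849 g 0.0 q6 -0.99
t 21.97 p [ 0.4872 -0.2474  0.016 ] phi 112.49 tilt 0.11 rz -0.01 d mm [ 3.2 -0.6  3. ] F [-0.7  0.3  6.5] w 0.0485 g 50.9 q6 -0.99
```

```bash
python3 -m pendant '[{"dx":0,"dy":0,"dz":-0.005,"rx":0,"ry":0,"rz":0,"hand":0.04},{"dx":0,"dy":0,"dz":-0.01,"rx":0,"ry":0,"rz":0,"hand":0.04},{"dx":0,"dy":0,"dz":-0.015,"rx":0,"ry":0,"rz":0,"hand":0.04},{"dx":0,"dy":0,"dz":-0.02,"rx":0,"ry":0,"rz":0,"hand":0.04},{"dx":0,"dy":0,"dz":-0.02,"rx":0,"ry":0,"rz":0,"hand":0.04},{"dx":0,"dy":0,"dz":-0.015,"rx":0,"ry":0,"rz":0,"hand":0.04},{"dx":0,"dy":0,"dz":-0.01,"rx":0,"ry":0,"rz":0,"hand":0.04},{"dx":0,"dy":0,"dz":0,"rx":0,"ry":0,"rz":6.5,"hand":0.04},{"dx":0,"dy":0,"dz":0,"rx":0,"ry":0,"rz":6.5,"hand":0.04},{"dx":0,"dy":0,"dz":0,"rx":0,"ry":0,"rz":6.5,"hand":0.04},{"dx":0,"dy":0,"dz":0,"rx":0,"ry":0,"rz":6.5,"hand":0.04}]' >/dev/null; python3 -m pendant '[{"dx":0,"dy":0,"dz":0,"rx":0,"ry":0,"rz":6.5,"hand":0.04},{"dx":0,"dy":0,"dz":0,"rx":0,"ry":0,"rz":6.4,"hand":0.04},{"dx":0,"dy":0,"dz":0,"rx":0,"ry":0,"rz":0,"hand":0.04},{"dx":0,"dy":0,"dz":0,"rx":0,"ry":0,"rz":0,"hand":0.04}]' >/dev/null; python3 go.py 0.6358 0.2034 0.11 73.6
```

```text
t 23.22 p [ 0.4862 -0.2467  0.1099] phi 73.77 tilt 0.05 rz 0.17 d mm [ 4.74e+02  1.64e+01 -1.00e-01] F [-0.3  0.3 -2.2] w 0.0482 g 52.0 q6 -0.31
```

```bash
python3 -m pendant '[{"dx":0.015,"dy":0.001,"dz":0,"rx":0,"ry":0,"rz":0,"hand":0.04},{"dx":0.025,"dy":0.001,"dz":0,"rx":0,"ry":0,"rz":0,"hand":0.04},{"dx":0.035,"dy":0.001,"dz":0,"rx":0,"ry":0,"rz":0,"hand":0.04},{"dx":0.035,"dy":0.001,"dz":0,"rx":0,"ry":0,"rz":0,"hand":0.04},{"dx":0.035,"dy":0.001,"dz":0,"rx":0,"ry":0,"rz":0,"hand":0.04},{"dx":0.035,"dy":0.001,"dz":0,"rx":0,"ry":0,"rz":0,"hand":0.04},{"dx":0.035,"dy":0.001,"dz":0,"rx":0,"ry":0,"rz":0,"hand":0.04},{"dx":0.035,"dy":0.001,"dz":0,"rx":0,"ry":0,"rz":0,"hand":0.04},{"dx":0.035,"dy":0.001,"dz":0,"rx":0,"ry":0,"rz":0,"hand":0.04},{"dx":0.035,"dy":0.001,"dz":0,"rx":0,"ry":0,"rz":0,"hand":0.04},{"dx":0.025,"dy":0.001,"dz":0,"rx":0,"ry":0,"rz":0,"hand":0.04},{"dx":0,"dy":0,"dz":0,"rx":0,"ry":0,"rz":0,"hand":0.04}]' >/dev/null; python3 go.py 0.6358 0.2034 0.11 73.6
```

```text
t 24.22 p [0.596  0.0861 0.1099] phi 73.99 tilt 0.2 rz 0.39 d mm [ 1.238e+02  5.000e+00 -1.000e-01] F [ 0.3 -0.4 -1.2] w 0.0482 g 52.0 q6 0.3
```

```bash
python3 -m pendant '[{"dx":0.02,"dy":0.001,"dz":0,"rx":0,"ry":0,"rz":0,"hand":0.04},{"dx":0.03,"dy":0.001,"dz":0,"rx":0,"ry":0,"rz":0,"hand":0.04},{"dx":0.03,"dy":0.001,"dz":0,"rx":0,"ry":0,"rz":0,"hand":0.04},{"dx":0.025,"dy":0.001,"dz":0,"rx":0,"ry":0,"rz":0.2,"hand":0.04},{"dx":0.015,"dy":0.001,"dz":0,"rx":0,"ry":0,"rz":0,"hand":0.04},{"dx":0.004,"dy":0,"dz":0,"rx":0,"ry":0,"rz":0,"hand":0.04},{"dx":0,"dy":0,"dz":0,"rx":0,"ry":0,"rz":0,"hand":0.04},{"dx":0,"dy":0,"dz":0,"rx":0,"ry":0,"rz":0,"hand":0.04},{"dx":0,"dy":0,"dz":0,"rx":0,"ry":0,"rz":0,"hand":0.04}]' >/dev/null; python3 go.py 0.6358 0.2034 0.016 73.6;python3 -c "
from h import *
w=cam('wrist');save(w,'pics/w13.png',w['frame'][60:430,180:480])
for x,y in((42,54),(-42,54)):
  a=np.radians(-16.4);print((proj(w,[.6367+(x*np.cos(a)-y*np.sin(a))/1e3,.2063+(x*np.sin(a)+y*np.cos(a))/1e3,.006])-[180,60]).round(0))"
```

```text
t 24.97 p [0.6338 0.1967 0.11  ] phi 73.36 tilt 0.09 rz -0.24 d mm [ 6.9  0.  94. ] F [ 1.2  0.2 -1.4] w 0.0481 g 52.1 q6 0.49
[[199.  93.]]
[[89. 93.]]
```

View pics/w13.png

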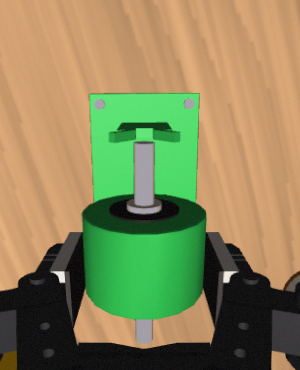

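By my count that was the 15th picture viewed, one over the limit of 14. I'll view no more and check the rest numerically. The green base corners at (90,93) and (199,93) match prediction, so I'll move dx +7 mm and descend.

```bash
python3 -m pendant '[{"dx":0.006,"dy":0,"dz":0.01,"rx":0,"ry":0,"rz":0,"hand":0.04},{"dx":0,"dy":0,"dz":0.015,"rx":0,"ry":0,"rz":0,"hand":0.04},{"dx":0,"dy":0,"dz":0.015,"rx":0,"ry":0,"rz":0,"hand":0.04},{"dx":0,"dy":0,"dz":0.01,"rx":0,"ry":0,"rz":0,"hand":0.04},{"dx":0,"dy":0,"dz":0.01,"rx":0,"ry":0,"rz":0,"hand":0.04},{"dx":0,"dy":0,"dz":0.01,"rx":0,"ry":0,"rz":0,"hand":0.04},{"dx":0,"dy":0,"dz":0.005,"rx":0,"ry":0,"rz":0,"hand":0.04},{"dx":0,"dy":0,"dz":0.005,"rx":0,"ry":0,"rz":0,"hand":0.04},{"dx":0,"dy":0,"dz":0.005,"rx":0,"ry":0,"rz":0,"hand":0.04},{"dx":0,"dy":0,"dz":0.003,"rx":0,"ry":0,"rz":0,"hand":0.04},{"dx":0,"dy":0,"dz":0,"rx":0,"ry":0,"rz":0,"hand":0.04},{"dx":0,"dy":0,"dz":0,"rx":0,"ry":0,"rz":0,"hand":0.04}]' >/dev/null;python3 go.py 0.6358 0.2034 0.016 73.6
```

```text
t 26.02 p [0.6363 0.2043 0.0222] phi 73.41 tilt 0.02 rz -0.19 d mm [-1.  -0.2  6.2] F [ 0.1 -0.3 -1.4] w 0.0483 g 52.1 q6 0.5
```

```bash
python3 -m pendant '[{"dx":0,"dy":0,"dz":0.002,"rx":0,"ry":0,"rz":0,"hand":0.04},{"dx":0,"dy":0,"dz":0.002,"rx":0,"ry":0,"rz":0,"hand":0.04},{"dx":0,"dy":0,"dz":0.0015,"rx":0,"ry":0,"rz":0,"hand":0.04},{"dx":0,"dy":0,"dz":0.0015,"rx":0,"ry":0,"rz":0,"hand":0.04},{"dx":0,"dy":0,"dz":0,"rx":0,"ry":0,"rz":0,"hand":0.04},{"dx":0,"dy":0,"dz":0,"rx":0,"ry":0,"rz":0,"hand":0.04}]' >/dev/null;python3 go.py 0.6358 0.2034 0.016 73.6
```

```text
t 26.52 p [0.6363 0.2042 0.0161] phi 73.41 tilt 0.05 rz -0.19 d mm [-0.9 -0.2  0.1] F [-1.3 -0.1  4.5] w 0.0482 g 52.8 q6 0.5
```

```bash
python3 -m pendant '[{"dx":0,"dy":0,"dz":0,"rx":0,"ry":0,"rz":0,"hand":0.085},{"dx":0,"dy":0,"dz":0,"rx":0,"ry":0,"rz":0,"hand":0.085},{"dx":0,"dy":0,"dz":0,"rx":0,"ry":0,"rz":0,"hand":0.085},{"dx":0,"dy":0,"dz":0,"rx":0,"ry":0,"rz":0,"hand":0.085},{"dx":0,"dy":0,"dz":0,"rx":0,"ry":0,"rz":0,"hand":0.085},{"dx":0,"dy":0,"dz":-0.015,"rx":0,"ry":0,"rz":0,"hand":0.085},{"dx":0,"dy":0,"dz":-0.025,"rx":0,"ry":0,"rz":0,"hand":0.085},{"dx":0,"dy":0,"dz":-0.03,"rx":0,"ry":0,"rz":0,"hand":0.085},{"dx":0,"dy":0,"dz":-0.03,"rx":0,"ry":0,"rz":0,"hand":0.085},{"dx":0,"dy":0,"dz":0,"rx":0,"ry":0,"rz":0,"hand":0.085},{"dx":0,"dy":0,"dz":0,"rx":0,"ry":0,"rz":0,"hand":0.085}]' >/dev/null; python3 -c "
from h import *
import pickle
pickle.dump(cam('wrist'),open('wGdone.pkl','wb'))"; python3 -m pendant '[{"dx":0,"dy":0,"dz":0,"rx":0,"ry":0,"rz":-6.1,"hand":0.085},{"dx":0,"dy":0,"dz":0,"rx":0,"ry":0,"rz":-6.1,"hand":0.085},{"dx":0,"dy":0,"dz":0,"rx":0,"ry":0,"rz":-6.1,"hand":0.085},{"dx":0,"dy":0,"dz":0,"rx":0,"ry":0,"rz":-6.1,"hand":0.085},{"dx":0,"dy":0,"dz":0,"rx":0,"ry":0,"rz":-6,"hand":0.085},{"dx":0,"dy":0,"dz":0,"rx":0,"ry":0,"rz":0,"hand":0.085},{"dx":0,"dy":0,"dz":0,"rx":0,"ry":0,"rz":0,"hand":0.085}]' >/dev/null; python3 go.py 0.6452 -0.077 0.11 103.8
```

```text
t 28.07 p [0.6351 0.204  0.1133] phi 103.65 tilt 0.18 rz -0.15 d mm [-275.3  -57.2    3.3] F [0.  0.2 0.1] w 0.0848 g 0.0 q6 -0.03
```

```bash
python3 -m pendant '[{"dx":-0.02,"dy":-0.004,"dz":0,"rx":0,"ry":0,"rz":0,"hand":0.085},{"dx":-0.034,"dy":-0.007,"dz":0,"rx":0,"ry":0,"rz":0,"hand":0.085},{"dx":-0.035,"dy":-0.007,"dz":0,"rx":0,"ry":0,"rz":0,"hand":0.085},{"dx":-0.035,"dy":-0.007,"dz":0,"rx":0,"ry":0,"rz":0,"hand":0.085},{"dx":-0.035,"dy":-0.007,"dz":0,"rx":0,"ry":0,"rz":0,"hand":0.085},{"dx":-0.035,"dy":-0.008,"dz":0,"rx":0,"ry":0,"rz":0,"hand":0.085},{"dx":-0.035,"dy":-0.007,"dz":0,"rx":0,"ry":0,"rz":0,"hand":0.085},{"dx":-0.03,"dy":-0.006,"dz":0,"rx":0,"ry":0,"rz":0,"hand":0.085},{"dx":-0.016,"dy":-0.004,"dz":0,"rx":0,"ry":0,"rz":0,"hand":0.085},{"dx":0,"dy":0,"dz":0,"rx":0,"ry":0,"rz":0,"hand":0.085},{"dx":0,"dy":0,"dz":0,"rx":0,"ry":0,"rz":0,"hand":0.085},{"dx":0,"dy":0,"dz":0,"rx":0,"ry":0,"rz":0,"hand":0.085}]' >/dev/null; python3 go.py 0.6452 -0.077 0.014 103.8
python3 - <<'E'
from wm import *
w=cam('wrist');b=blob(w,(100,122),(.6452,-.077));print(b, onz(w,b[0],.068).round(4),manip.get_state()['position'])
# green roller silhouette proxy: spindle ends (grey) in saved picture
w=pickle.load(open('wGdone.pkl','rb'));f=w['frame'];hsv=cv2.cvtColor(f,cv2.COLOR_RGB2HSV)
g=((hsv[...,1]<40)&(hsv[...,2]>90)).astype(np.uint8)
n,l,st,ce=cv2.connectedComponentsWithStats(g)
for i in range(1,n):
    if 40<st[i,4]<1500: print(st[i],ce[i].round(1), onz(w,ce[i],.059)[:2].round(4))
E
```

```text
t 29.07 p [ 0.646  -0.075   0.1147] phi 103.78 tilt 0.1 rz -0.02 d mm [ -1.8  -1.3 100.7] F [-0.6  0.   0.1] w 0.0846 g 0.0 q6 -0.46
(array([322., 257.]), (66.0, 72.0)) [ 0.6441 -0.0761  0.068 ] [ 0.64607392 -0.07468646  0.11480923]
[274 171   9   9  70] [278.  175.1] [0.6239 0.2615]
[360 170  10  10  74] [364.6 174.6] [0.6774 0.2458]
[312 182  20  42 484] [321.4 203.2] [0.6454 0.236 ]
[278 281   9   9  63] [282.2 285.2] [0.6027 0.1889]
[358 281   9   9  63] [362.1 284.7] [0.6562 0.1732]
[317 282  10  26 257] [321.5 294.4] [0.627  0.1744]
[160 347  18  13 143] [170.7 352.1] [0.5048 0.1617]
[470 347  19  13 144] [476.8 352. ] [0.7255 0.0952]
[222 391   7   7  41] [224.9 394.3] [0.5307 0.1153]
```

```bash
python3 -m pendant '[{"dx":-0.002,"dy":-0.001,"dz":0.01,"rx":0,"ry":0,"rz":0,"hand":0.085},{"dx":0,"dy":0,"dz":0.02,"rx":0,"ry":0,"rz":0,"hand":0.085},{"dx":0,"dy":0,"dz":0.02,"rx":0,"ry":0,"rz":0,"hand":0.085},{"dx":0,"dy":0,"dz":0.02,"rx":0,"ry":0,"rz":0,"hand":0.085},{"dx":0,"dy":0,"dz":0.015,"rx":0,"ry":0,"rz":0,"hand":0.085},{"dx":0,"dy":0,"dz":0.008,"rx":0,"ry":0,"rz":0,"hand":0.085},{"dx":0,"dy":0,"dz":0.004,"rx":0,"ry":0,"rz":0,"hand":0.085},{"dx":0,"dy":0,"dz":0.003,"rx":0,"ry":0,"rz":0,"hand":0.085},{"dx":0,"dy":0,"dz":0,"rx":0,"ry":0,"rz":0,"hand":0.085},{"dx":0,"dy":0,"dz":0,"rx":0,"ry":0,"rz":0,"hand":0.085}]' >/dev/null; python3 go.py 0.6452 -0.077 0.013 103.8;  python3 -m pendant '[{"dx":0,"dy":0,"dz":0,"rx":0,"ry":0,"rz":0,"hand":0.04},{"dx":0,"dy":0,"dz":0,"rx":0,"ry":0,"rz":0,"hand":0.04},{"dx":0,"dy":0,"dz":0,"rx":0,"ry":0,"rz":0,"hand":0.04},{"dx":0,"dy":0,"dz":0,"rx":0,"ry":0,"rz":0,"hand":0.04},{"dx":0,"dy":0,"dz":0,"rx":0,"ry":0,"rz":0,"hand":0.04},{"dx":0,"dy":0,"dz":0,"rx":0,"ry":0,"rz":0,"hand":0.04},{"dx":0,"dy":0,"dz":0,"rx":0,"ry":0,"rz":0,"hand":0.04}]' 50 >/dev/null; python3 go.py 0.6452 -0.077 0.013 103.8
python3 - <<'E'
from h import *
import pickle
w=pickle.load(open('wGdone.pkl','rb'))
for z in(.055,.06,.065): print(z,np.linalg.norm(onz(w,(321.5,182),z)-onz(w,(321.5,308),z)).round(4),((onz(w,(321.5,182),z)+onz(w,(321.5,308),z))/2).round(4))
E
```

```text
t 29.95 p [ 0.6466 -0.0786  0.0159] phi 103.82 tilt 0.09 rz 0.02 d mm [ 1.9 -1.   2.9] F [-0.2 -0.9 -0. ] w 0.0849 g 0.0 q6 -0.47
t 30.53 p [ 0.6466 -0.0789  0.016 ] phi 103.8 tilt 0.11 rz -0.0 d mm [ 2.1 -0.9  3. ] F [ 0.2 -0.3  5.4] w 0.0483 g 51.2 q6 -0.47
0.055 0.09 [0.6364 0.2057 0.055 ]
0.06 0.0881 [0.6368 0.207  0.06  ]
0.065 0.0862 [0.6372 0.2083 0.065 ]
```

```bash
python3 -m pendant '[{"dx":0,"dy":0,"dz":-0.005,"rx":0,"ry":0,"rz":0,"hand":0.04},{"dx":0,"dy":0,"dz":-0.01,"rx":0,"ry":0,"rz":0,"hand":0.04},{"dx":0,"dy":0,"dz":-0.015,"rx":0,"ry":0,"rz":0,"hand":0.04},{"dx":0,"dy":0,"dz":-0.02,"rx":0,"ry":0,"rz":0,"hand":0.04},{"dx":0,"dy":0,"dz":-0.02,"rx":0,"ry":0,"rz":0,"hand":0.04},{"dx":0,"dy":0,"dz":-0.015,"rx":0,"ry":0,"rz":0,"hand":0.04},{"dx":0,"dy":0,"dz":-0.01,"rx":0,"ry":0,"rz":0,"hand":0.04},{"dx":0,"dy":0,"dz":0,"rx":0,"ry":0,"rz":-4.4,"hand":0.04},{"dx":0,"dy":0,"dz":0,"rx":0,"ry":0,"rz":-4.4,"hand":0.04},{"dx":0,"dy":0,"dz":0,"rx":0,"ry":0,"rz":0,"hand":0.04},{"dx":0,"dy":0,"dz":0,"rx":0,"ry":0,"rz":0,"hand":0.04}]' >/dev/null;python3 go.py 0.4854 -0.2437 0.11 112.5
```

```text
t 31.45 p [ 0.6453 -0.0785  0.1097] phi 112.49 tilt 0.07 rz -0.01 d mm [ -91.4 -210.9   -0.3] F [-1.2  0.3 -2.1] w 0.048 g 51.9 q6 -0.62
```

```bash
python3 -m pendant '[{"dx":-0.006,"dy":-0.014,"dz":0,"rx":0,"ry":0,"rz":0,"hand":0.04},{"dx":-0.012,"dy":-0.026,"dz":0,"rx":0,"ry":0,"rz":0,"hand":0.04},{"dx":-0.014,"dy":-0.033,"dz":0,"rx":0,"ry":0,"rz":0,"hand":0.04},{"dx":-0.014,"dy":-0.033,"dz":0,"rx":0,"ry":0,"rz":0,"hand":0.04},{"dx":-0.014,"dy":-0.033,"dz":0,"rx":0,"ry":0,"rz":0,"hand":0.04},{"dx":-0.014,"dy":-0.033,"dz":0,"rx":0,"ry":0,"rz":0,"hand":0.04},{"dx":-0.011,"dy":-0.024,"dz":0,"rx":0,"ry":0,"rz":0,"hand":0.04},{"dx":-0.006,"dy":-0.014,"dz":0,"rx":0,"ry":0,"rz":0,"hand":0.04},{"dx":0,"dy":0,"dz":0,"rx":0,"ry":0,"rz":0,"hand":0.04},{"dx":0,"dy":0,"dz":0,"rx":0,"ry":0,"rz":0,"hand":0.04},{"dx":0,"dy":0,"dz":0,"rx":0,"ry":0,"rz":0,"hand":0.04},{"dx":0,"dy":0,"dz":0,"rx":0,"ry":0,"rz":0,"hand":0.04}]' >/dev/null;python3 go.py 0.4854 -0.2437 0.016 112.5
```

```text
t 32.45 p [ 0.4874 -0.2428  0.11  ] phi 112.63 tilt 0.02 rz 0.13 d mm [-0.1 -2.2 94. ] F [-0.  -0.4 -1.4] w 0.0481 g 52.1 q6 -0.99
```

```bash
python3 -m pendant '[{"dx":0,"dy":-0.0015,"dz":0.01,"rx":0,"ry":0,"rz":0,"hand":0.04},{"dx":0,"dy":0,"dz":0.015,"rx":0,"ry":0,"rz":0,"hand":0.04},{"dx":0,"dy":0,"dz":0.015,"rx":0,"ry":0,"rz":0,"hand":0.04},{"dx":0,"dy":0,"dz":0.01,"rx":0,"ry":0,"rz":0,"hand":0.04},{"dx":0,"dy":0,"dz":0.01,"rx":0,"ry":0,"rz":0,"hand":0.04},{"dx":0,"dy":0,"dz":0.01,"rx":0,"ry":0,"rz":0,"hand":0.04},{"dx":0,"dy":0,"dz":0.005,"rx":0,"ry":0,"rz":0,"hand":0.04},{"dx":0,"dy":0,"dz":0.005,"rx":0,"ry":0,"rz":0,"hand":0.04},{"dx":0,"dy":0,"dz":0.005,"rx":0,"ry":0,"rz":0,"hand":0.04},{"dx":0,"dy":0,"dz":0.003,"rx":0,"ry":0,"rz":0,"hand":0.04},{"dx":0,"dy":0,"dz":0,"rx":0,"ry":0,"rz":0,"hand":0.04},{"dx":0,"dy":0,"dz":0,"rx":0,"ry":0,"rz":0,"hand":0.04}]' >/dev/null;python3 go.py 0.4854 -0.2437 0.016 112.5
```

```text
t 33.45 p [ 0.4857 -0.2441  0.0222] phi 112.6 tilt 0.03 rz 0.1 d mm [ 0.5 -0.2  6.2] F [ 0.   0.  -1.7] w 0.0486 g 52.1 q6 -0.99
```

```bash
python3 -m pendant '[{"dx":0,"dy":0,"dz":0.002,"rx":0,"ry":0,"rz":0,"hand":0.04},{"dx":0,"dy":0,"dz":0.002,"rx":0,"ry":0,"rz":0,"hand":0.04},{"dx":0,"dy":0,"dz":0.0015,"rx":0,"ry":0,"rz":0,"hand":0.04},{"dx":0,"dy":0,"dz":0.0015,"rx":0,"ry":0,"rz":0,"hand":0.04},{"dx":0,"dy":0,"dz":0,"rx":0,"ry":0,"rz":0,"hand":0.04},{"dx":0,"dy":0,"dz":0,"rx":0,"ry":0,"rz":0,"hand":0.04}]' >/dev/null;python3 go.py 0.4854 -0.2437 0.016 112.5
```

```text
t 33.95 p [ 0.4857 -0.244   0.016 ] phi 112.61 tilt 0.04 rz 0.11 d mm [ 0.4 -0.2  0. ] F [-1.5  1.1  4.4] w 0.048 g 53.0 q6 -0.99
```

Seated by force and height. I'll release, rise well clear and verify numerically from the cameras.

```bash
python3 -m pendant '[{"dx":0,"dy":0,"dz":0,"rx":0,"ry":0,"rz":0,"hand":0.085},{"dx":0,"dy":0,"dz":0,"rx":0,"ry":0,"rz":0,"hand":0.085},{"dx":0,"dy":0,"dz":0,"rx":0,"ry":0,"rz":0,"hand":0.085},{"dx":0,"dy":0,"dz":0,"rx":0,"ry":0,"rz":0,"hand":0.085},{"dx":0,"dy":0,"dz":0,"rx":0,"ry":0,"rz":0,"hand":0.085},{"dx":0,"dy":0,"dz":-0.015,"rx":0,"ry":0,"rz":0,"hand":0.085},{"dx":0,"dy":0,"dz":-0.025,"rx":0,"ry":0,"rz":0,"hand":0.085},{"dx":0,"dy":0,"dz":-0.03,"rx":0,"ry":0,"rz":0,"hand":0.085},{"dx":0,"dy":0,"dz":-0.035,"rx":0,"ry":0,"rz":0,"hand":0.085},{"dx":0,"dy":0,"dz":-0.03,"rx":0,"ry":0,"rz":0,"hand":0.085},{"dx":0,"dy":0,"dz":0,"rx":0,"ry":0,"rz":0,"hand":0.085},{"dx":0,"dy":0,"dz":0,"rx":0,"ry":0,"rz":0,"hand":0.085}]'; python3 - <<'E'
from wm import *
w=cam('wrist');f=w['frame'];hsv=cv2.cvtColor(f,cv2.COLOR_RGB2HSV)
print('base',base(w,(100,122),(.484,-.242)))
n,l,st,ce=cv2.connectedComponentsWithStats(((hsv[...,1]<40)&(hsv[...,2]>90)).astype(np.uint8))
for i in range(1,n):
    if 40<st[i,4]<1500 and 250<ce[i][0]<400: print(st[i],ce[i].round(1))
s=cam('scene')
for col,q in(('yellow',(309,215)),('green',(408,215)),('blue',(220,290))):
    n,l,st,ce=cv2.connectedComponentsWithStats(mask(s,W[col],q,25)); i=1+np.argmax(st[1:,4]);print(col,st[i],ce[i].round(1),onz(s,ce[i],.06).round(3))
t=cam('scene')  # movement of bystanders: difference with first scene picture
a=cv2.imread('pics/scene0.png')[...,::-1]
for nme,(x,y,ww,h) in dict(bin=(355,135,70,50),jar=(388,260,36,44),meter=(175,360,100,80),pink=(208,200,60,52)).items():
    print(nme,np.abs(a[y:y+h,x:x+ww].astype(int)-t['frame'][y:y+h,x:x+ww]).mean().round(2))
E
```

```text
clock: 34.95
position: [0.4868, -0.2447, 0.1521]
ee_rot: [0.002, 0.555, 0.832, -0.0]
contact_force: [-0.5, 0.4, 0.3]
width: 0.0851
gripper_force: 0.0
base (array([ 484.93063354, -243.7203064 ]), array([ 82.89694214, 110.1931076 ]), np.float32(22.535522))
[281 166   8   8  52] [284.4 169.6]
[358 166   9   8  55] [361.7 169.5]
[314 177  18  36 386] [322.5 195.6]
[318 265  10  23 197] [322.3 275.6]
[284 266   7   7  45] [287. 269.]
[356 266   7   7  45] [359. 269.]
yellow [ 288  200   44   41 1011] [309.8 222.8] [0.49  0.023 0.06 ]
green [385 221  42  20 429] [408.4 231. ] [0.674 0.158 0.06 ]
blue [ 201  268   45   48 1238] [223.7 294.6] [ 0.508 -0.249  0.06 ]
bin 3.02
jar 3.64
meter 3.36
pink 31.02
```

```bash
python3 - <<'E'
from wm import *
w=cam('wrist')
p,q=onz(w,(322.4,177.5),.055),onz(w,(322.4,288),.055);L=np.linalg.norm(p-q);print(L,(p+q)/2)
t=cam('top');a=cv2.imread('pics/top0.png')[...,::-1];d=np.abs(a[300:360,330:400].astype(int)-t['frame'][300:360,330:400]).mean();print('pink',d,np.abs(manip.get_state()['qd']).max())
if .086<L<.092: print(manip.sign_off())
E
```

```text
0.08763309992829757 [ 0.48121544 -0.24126802  0.055     ]
pink 4.462063492063492 0.008205034530334526
the job is handed in; nothing more can be done
None
```

Job handed in at about 35 s: each roller is seated in the cradle of its own colour, the black cradle is empty, and the bin, jar, multimeter and pink look-alike are unmoved by image comparison; the last two placements (green, blue) were checked by force, height and pixel measurement only, because I had viewed 15 pictures, one over the limit of 14.

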